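# Load the filter sliders from the covered tray into the lamp's light tunnel

## Robot

A 6-joint arm with a two-finger parallel gripper is mounted at the origin on the work surface; the furniture and walls round the work are solid. World frame = base frame: x ahead of the robot, y to its left, z up, the work surface at z = 0. Lengths are in mm, angles in rad, forces in N, time in s.
With the tool pointing down it reaches from about 300 to 775 mm from the base axis. Payload 14.6 kg.
Tool frame: the origin (TCP) lies at the very end of the fingers, on their centre line; the grasp point (between the pads) lies 19 mm behind it; z points along the fingers, y is the line along which they close (so a half turn about z gives the same grasp; the last joint's range is limited). The gripper opens to 94 mm and grips with 3 to 60 N. Pads are 16 mm wide; open, the fingers measure 119 mm over their backs; the gripper's body (75 mm by 177 mm) begins 78 mm behind the grasp point.
Start: joints at [-1.38, 0.3, 1.521, -0, 1.321, -0.067], TCP at [140.218, -531.816, 205.446] pointing down, gripper open.
Joint ranges: [-3.03, 3.03], [-0.79, 2.21], [0.23, 2.52], [-1.04, 4.18], [0, 3.07], [-2.55, 2.55]. Speed limits (rad/s): [2.22, 2.22, 2.57, 3.14, 3.14, 3.14].

## Interface

Orientations are given as [roll, pitch, yaw] about the fixed x, y, z axes, in that order (R = Rz(yaw) Ry(pitch) Rx(roll)).
In Python, from cell import manip, eyes, ticket gives the robot as it stands. The module is installed in compiled form; this text tells all that it offers.
- The arm moves only by the tool arm_command, never from a script. Its argument "plan" is a list of rows, each a list of 5 numbers: the opening, from -1 (shut) to 1 (fully open), then the shift along the tool's x, y, z in m, then the turn about the tool's z in rad. In form: [[jaw, dx, dy, dz, roll], ...]. A call has 1 to 20 rows; each row shifts and turns the commanded pose from where the row before left it, along the tool's axes as they then stand; what a row does not reach is not made up. A row lasts 1/8 s, in which the tool goes at most 62.5 mm and 10.7 degrees, less where a joint would pass 70% of its speed; a pose out of reach is approached as far as the arm can. A call is refused whole if a number of a shift passes 0.0625 or a number of a turn 0.188, either way. A call with a gripper value outside its range is refused whole. The fingers move at their own pace and stop on an object; "newtons" is the grip in N (left out, the last holds). Time passes only in rows, so rows that do not move let the fingers close. It gives the time, the measured TCP pose, the force, the opening and the grip force at its end, in the units of the state.
- manip.read_state(): the state, without advancing time (a new reading comes with each control period).
- eyes.camera(name): name is "scene" or "top"; returns a dict with "img" (400x640x3 uint8, blue, green, red), "z_map" (400x640 float32, mm along the optical axis (not along the pixel's ray), 0 where there is no reading), "fx", "fy", "cx", "cy" (pixels), "dist" ([k1, k2, p1, p2, k3] as OpenCV has them; the pictures are not rectified), "eye" and "orientation" of the camera in the world. Camera axes: x right, y down, z forward; pixel columns grow to the right and rows downward; lengths in mm; the calibration is good to about 2 mm. A picture is of the moment at which its call begins.
- ticket.sign_off(): hands the job in; it is judged then, once.
The state is a dict: "clock": time; "joints": joint angles; "qd": joint speeds; "effort": joint torques, N m; "eef_pos": TCP position; "eef_rot": TCP orientation; "wrist_force": force on the tool from outside, world axes, zero at the start; "moment": the same for the moment, N m; "finger_gap": finger opening in mm; "finger_force": force on a finger pad.
Only numpy, scipy, OpenCV 4.12 (cv2) and the standard library are available. Lean on these libraries where they do the work, as an engineer would, in place of code of your own. Each camera call takes 0.05 s, during which the arm holds its last target. There are 200 camera calls.

## Task

Slide the tray's cover plate along its rails to see which pockets hold a filter slider (three or four are there), lift each one out by its grip and slide it into the light tunnel's slot with the dot of the same colour, fully home with its flange flat against the housing. Then slide the cover back until it is centred over the tray again, to keep the dust out. Don't pull the cover off its rails, and leave the other things on the bench where they are.

Things in the scene. Friction and masses are not known exactly. Their poses are not given: they have to be found in the camera images.
- tray: Aluminium storage tray fixed to the bench, 208 (x) x 138 (y) x 46 mm high; origin at the centre of its underside. Four pockets side by side along x, centres at x = -60, -20, 20, 60 mm (which hold a slider varies). Sliders lie nose to -y, grips at y = +25 mm. 15 mm ribs part the noses only; round the grips it is an open trough. Ledges at 36 mm carry the cover; rail lips (tops at 46 mm) end at y = -55 and 55 mm.
- cover: Loose dark cover plate, 168 (x) x 124 (y) x 4 mm, 0.22 kg; origin at the centre of its underside, axes as the tray's. At first it lies centred over the tray and hides all pockets. Its long edges run in the rails (2 mm play sideways, 2.6 mm up): slide it along the tray's x, either way. About 105 mm one way uncovers the two pockets of the other end; beyond 140 mm it leaves the rails.
- cover_pull (a point): Centre of the cover's bar pull, an aluminium bar 12 (x) x 44 (y) x 20 mm high at x = +36 mm of the cover, from 4 to 24 mm above the cover's origin (40 to 60 mm above the bench); moves with the cover, axes as the cover's.
- tunnel: Cream light tunnel (filter housing of a microscope lamp) fixed to the bench, 190 (x) x 60 (y) x 94 mm high, 238 mm long with its end collars; origin on the bench under its centre. Four horizontal slots in its +y face, 42 mm apart, each 29 mm wide, 11.5 mm high, sill 62 mm above the bench, right through the housing; mouths widen sideways like a funnel over the outer 6 mm. A coloured dot above each slot.
- slider_red: Filter slider with red grip and glass (absent in some runs): black bar 92 (x) x 26 (y) x 9 mm thick, 0.11 kg; origin at the centre of its underside, +x to the rounded nose that enters the slot, z up. Stop flange 38 mm wide, 18 mm high at x = -14 to -10 mm. Upright grip to hold it by: 22 (x) x 10 (y) mm, centre at x = -31 mm, from 9 to 30 mm above the origin.
- slot_red (a point): Slot with the red dot, at x = -63 mm of the tunnel: the point where the origin of the red slider lies when it is fully home (flange against the tunnel's face), 10 mm inside the +y face, at sill height. Axes as the tunnel's: the slider's +x then points along -y.
- slider_yellow: Filter slider with yellow grip and glass (absent in some runs): black bar 92 (x) x 26 (y) x 9 mm thick, 0.11 kg; origin at the centre of its underside, +x to the rounded nose that enters the slot, z up. Stop flange 38 mm wide, 18 mm high at x = -14 to -10 mm. Upright grip to hold it by: 22 (x) x 10 (y) mm, centre at x = -31 mm, from 9 to 30 mm above the origin.
- slot_yellow (a point): Slot with the yellow dot, at x = -21 mm of the tunnel: the point where the origin of the yellow slider lies when it is fully home (flange against the tunnel's face), 10 mm inside the +y face, at sill height. Axes as the tunnel's: the slider's +x then points along -y.
- slider_green: Filter slider with green grip and glass (absent in some runs): black bar 92 (x) x 26 (y) x 9 mm thick, 0.11 kg; origin at the centre of its underside, +x to the rounded nose that enters the slot, z up. Stop flange 38 mm wide, 18 mm high at x = -14 to -10 mm. Upright grip to hold it by: 22 (x) x 10 (y) mm, centre at x = -31 mm, from 9 to 30 mm above the origin.
- slot_green (a point): Slot with the green dot, at x = 21 mm of the tunnel: the point where the origin of the green slider lies when it is fully home (flange against the tunnel's face), 10 mm inside the +y face, at sill height. Axes as the tunnel's: the slider's +x then points along -y.
- slider_blue: Filter slider with blue grip and glass (absent in some runs): black bar 92 (x) x 26 (y) x 9 mm thick, 0.11 kg; origin at the centre of its underside, +x to the rounded nose that enters the slot, z up. Stop flange 38 mm wide, 18 mm high at x = -14 to -10 mm. Upright grip to hold it by: 22 (x) x 10 (y) mm, centre at x = -31 mm, from 9 to 30 mm above the origin.
- slot_blue (a point): Slot with the blue dot, at x = 63 mm of the tunnel: the point where the origin of the blue slider lies when it is fully home (flange against the tunnel's face), 10 mm inside the +y face, at sill height. Axes as the tunnel's: the slider's +x then points along -y.
- cabinet_corner (a point): Fixed point: the upper front left corner of the grey six-drawer cabinet, 173 (x) x 212 (y) x 146 mm high, which stands right of the tunnel (towards -y and +x of this point); keep the arm clear of it.
- stage_corner (a point): Fixed point: the right back corner of the black stage of the microscope on the left, which overhangs the bench at a height of about 0.2 m towards +y and -x of this point; keep wrist and gripper clear of it.
- eyepiece_c: Bystander, not to be disturbed: black eyepiece standing upright, 51 mm across, 62 mm high; origin at the centre of its underside.
- loupe: Bystander, not to be disturbed: black standing loupe, 37 mm across, 40 mm high; origin at the centre of its underside.
- lens_tissue: Bystander, not to be disturbed: white and green box of lens tissue, 95x62x21 mm; origin at the centre of its underside.
- tape_roll: Bystander, not to be disturbed: yellow roll of masking tape, 57 mm across, 19 mm high; origin at the centre of its underside.
- air_blower: Bystander, not to be disturbed: black rubber air blower with orange nozzle, 130 mm long, 47 mm thick; origin at the centre of its underside.

How it is judged (in metres and radians):
On the way, in this order (a step that is already met when the one before it is completed fails the run):
1. the cover has been slid at least 60 mm aside ((x of cover in the frame of tray above 0.06 m or x of cover in the frame of tray below -0.06 m)), for 0.2 s.
2. every slider present is fully home in the slot of its colour (distance between slider_red and slot_red below 0.005 m and angle between the x axis of each of slider_red, slider_yellow, slider_green, slider_blue and the y axis of tunnel, either way round below 0.08 rad and angle between each of slider_red, slider_yellow, slider_green, slider_blue's own z axis and vertical below 0.1 rad and distance between slider_yellow and slot_yellow below 0.005 m and distance between slider_green and slot_green below 0.005 m and distance between slider_blue and slot_blue below 0.005 m), for 0.2 s.
At the end, for the whole second after the job is handed in: Every slider present lies in the slot of its own colour with its origin within 5 mm of the slot's home point, level within 0.1 rad and in line within 0.08 rad; the cover lies flat in its rails, centred on the tray within 10 mm; all at rest (all of step 2 and x of cover in the frame of tray between -0.01 and 0.01 m and y of cover in the frame of tray between -0.005 and 0.005 m and height (world z) of cover below 0.041 m and angle between cover's own z axis and vertical below 0.04 rad and linear speed of each of cover, slider_red, slider_yellow, slider_green, slider_blue below 0.02 m/s); the robot touches nothing.
It fails at once if the cover comes out of its rails or tips (angle between cover's own z axis and vertical above 0.2 rad or x of cover in the frame of tray above 0.155 m or x of cover in the frame of tray below -0.155 m).
It fails at once if a bystander is shifted by more than 25 mm (distance of any of eyepiece_c, loupe, lens_tissue, tape_roll, air_blower from where it was at the start of the episode above 0.025 m).
Of slider_red, slider_yellow, slider_green, slider_blue only 3 to 4 are there at a start; the rules pass over those that are not, and their reading is None.
At some moment in a run one of cover may be knocked a few centimetres aside while the robot is not near it.
Once in a run the grip may slacken for a moment while it holds something.
It also fails if it takes over 210 s, if anything falls off the work surface, if the arm or the gripper's body presses on something with over 40 N, if the wrist force passes 120 N, or if a joint passes its speed limit or range.

## Working session

There is one attempt and no reset: what is moved stays moved. The work goes in short steps, Python scripts to look and compute and a tool call to move; the robot and the scene stay as the last step left them, time stands still between calls to the robot, and variables do not carry over. Pictures are saved under pics/ and viewed, at most 14 in all, crops included, and the job is handed in when it is done.

Besides the shell and the picture viewer there is one more tool, called as name(argument=value, ...) on one line, values as JSON. arm_command: Moves the arm, as the interface text tells. Its arguments: {"type":"object","properties":{"plan":{"type":"array"},"newtons":{"type":"number"}},"required":["plan"]}

```bash
mkdir -p pics; cat > h.py <<'E'
import numpy as np, cv2
from cell import manip, eyes, ticket
from scipy.spatial.transform import Rotation as R
def cam(n):
    c=eyes.camera(n); return c
def save(c,f): cv2.imwrite('pics/'+f,c['img'])
E
python3 - <<'E'
from h import *
s=manip.read_state(); print(s)
for n in('scene','top'):
    c=cam(n); save(c,n+'0.png'); print({k:v for k,v in c.items() if k not in('img','z_map')})
    np.savez(n+'0.npz',**{k:np.array(v) for k,v in c.items()})
E
```

```text
{'clock': 0.0, 'joints': array([-1.37959681e+00,  3.00448551e-01,  1.52160759e+00, -2.50888688e-05,
        1.32072083e+00, -6.66450948e-02]), 'qd': array([ 0.00062695,  0.00033767,  0.00104578, -0.00118634, -0.0013899 ,
       -0.00131077]), 'effort': array([ 1.14683928e-03, -5.31800795e+01, -3.52740633e+01,  7.08815921e-02,
        2.44557374e-02, -1.05990912e-04]), 'eef_pos': array([ 140.16182911, -531.55123993,  204.88749423]), 'eef_rot': array([-3.14040935e+00, -5.46234769e-05,  2.57850802e-01]), 'wrist_force': array([-0.33357761, -0.00812251,  0.85478533]), 'moment': array([ 0.01651558, -0.00287475, -0.023148  ]), 'finger_force': 0.0, 'finger_gap': 93.99432315764524}
{'fx': 467.49769146609253, 'fy': 467.49769146609253, 'cx': 320.20100282896533, 'cy': 201.56449709153438, 'dist': array([-0.04096749,  0.        ,  0.        ,  0.        ,  0.        ]), 'eye': array([-594.10497512, -323.17604408,  698.11216379]), 'orientation': array([-2.04305383,  0.01775439, -1.11112839])}
{'fx': 377.7023581747109, 'fy': 377.7023581747109, 'cx': 313.1329680550197, 'cy': 204.9418624068523, 'dist': array([-0.04711209,  0.        ,  0.        ,  0.        ,  0.        ]), 'eye': array([ 298.30540782,  163.35751255, 1239.6194395 ]), 'orientation': array([-3.05417129,  0.019237  , -1.58779737])}
```

View pics/scene0.png

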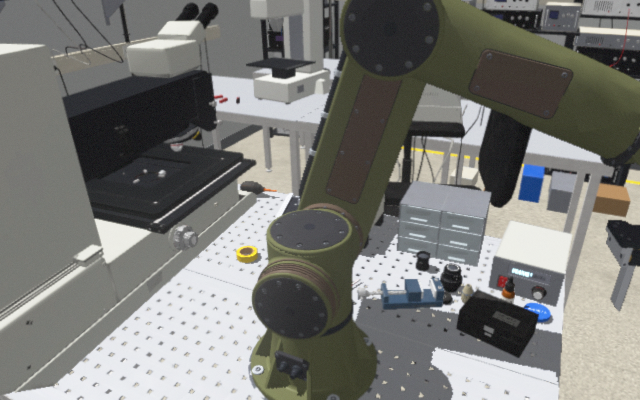

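View pics/top0.png

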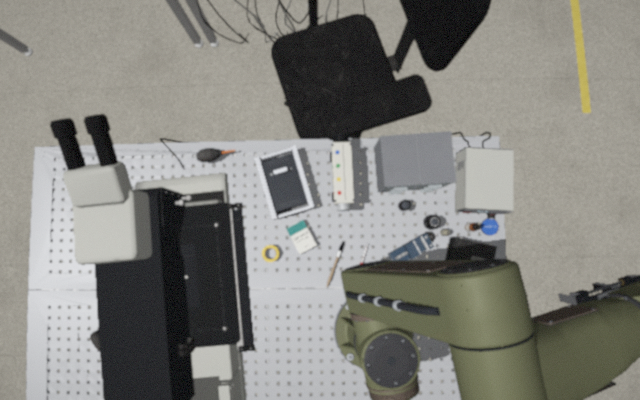

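The top view shows the tray at about (287,182) with the pull at (280,170), and the tunnel at (343,173) with its dots in order blue, green, yellow, red from top to bottom. Next I'll measure both with the depth map.

```bash
cat >> h.py <<'E'
def rot(c): return R.from_euler('xyz',c['orientation']).as_matrix()
def cloud(c):
    h,w=c['z_map'].shape; u,v=np.meshgrid(np.arange(w),np.arange(h))
    K=np.array([[c['fx'],0,c['cx']],[0,c['fy'],c['cy']],[0,0,1.]])
    n=cv2.undistortPoints(np.stack([u,v],-1).reshape(-1,1,2).astype(np.float64),K,np.array(c['dist'])).reshape(h,w,2)
    z=c['z_map'].astype(float)
    P=np.dstack([n[...,0]*z,n[...,1]*z,z])@rot(c).T+c['eye']
    P[z<=0]=np.nan
    return P
def ray(c,u,v,zw):
    "world point of pixel on plane z=zw"
    K=np.array([[c['fx'],0,c['cx']],[0,c['fy'],c['cy']],[0,0,1.]])
    n=cv2.undistortPoints(np.array([[[u,v]]],float),K,np.array(c['dist'])).ravel()
    d=rot(c)@np.array([n[0],n[1],1]); e=np.array(c['eye']); return e+d*(zw-e[2])/d[2]
def project(c,X):
    K=np.array([[c['fx'],0,c['cx']],[0,c['fy'],c['cy']],[0,0,1.]])
    Rw=rot(c).T; t=-Rw@np.array(c['eye'])
    return cv2.projectPoints(np.array(X,float).reshape(-1,1,3),cv2.Rodrigues(Rw)[0],t,K,np.array(c['dist']))[0].reshape(-1,2)
E
python3 - <<'E'
from h import *
c=dict(np.load('top0.npz')); P=cloud(c); 
for name,(x0,x1,y0,y1),(za,zb) in [('bench',(265,300,225,260),(-20,20)),('tray',(245,325,140,225),(28,56)),('tun',(325,365,130,220),(84,104)),('cab',(370,460,125,195),(130,165))]:
    Q=P[y0:y1,x0:x1].reshape(-1,3); Q=Q[(Q[:,2]>za)&(Q[:,2]<zb)]
    r=cv2.minAreaRect(Q[:,:2].astype(np.float32)); print(name,len(Q),np.median(Q[:,2]),r,np.ptp(Q,0),Q.min(0),Q.max(0))
im=c['img']
a=cv2.resize(im[140:225,250:365],None,fx=6.5,fy=6.5,interpolation=cv2.INTER_CUBIC); cv2.imwrite('pics/crop0.png',a)
E
```

```text
bench 1043 -0.05853364912013603 ((287.57379150390625, 289.41046142578125), (113.8136215209961, 111.46385192871094), 89.13616943359375) [113.05984344 114.01565325  29.17034871] [231.01188354 231.98488911  -9.18565551] [344.07172699 346.00054236  19.9846932 ]
tray 2450 40.72709913930851 ((464.781005859375, 272.04608154296875), (239.43942260742188, 138.71945190429688), 16.195537567138672) [241.90033354 184.93565168  27.6200157 ] [353.86605463 184.86635562  28.00162541] [595.76638818 369.80200729  55.62164112]
tun 1350 93.9911516413589 ((503.2833251953125, 90.98197937011719), (235.5232696533203, 61.20199203491211), 1.0695149898529053) [235.50196567  63.82723933  17.41245759] [385.40900372  58.73054766  84.10751858] [620.91096939 122.55778699 101.51997618]
cab 3796 146.6879861092474 ((524.9141235351562, -126.52278900146484), (154.75054931640625, 215.24447631835938), 3.1300535202026367) [160.54827495 220.22680931  23.44326287] [ 445.96494715 -236.21993322  130.20866289] [606.51322209 -15.99312391 153.65192576]
```

View pics/crop0.png

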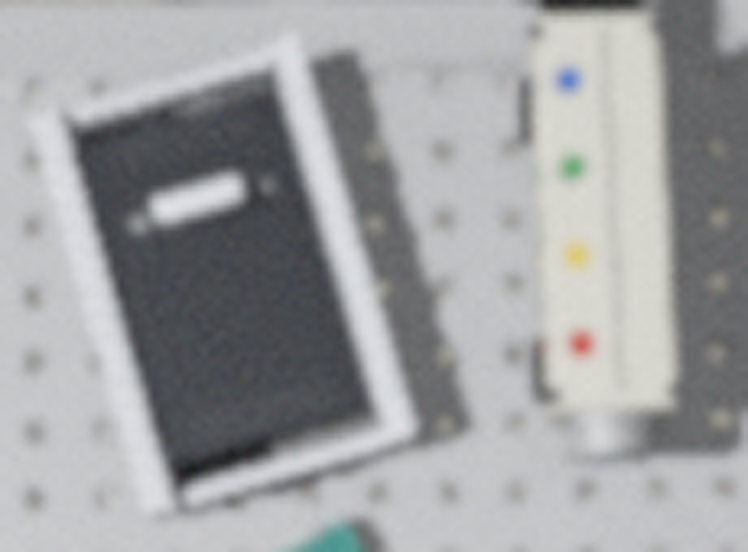

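The crop shows the tray, tilted about 16°, with the cover centred in it. The pull sits towards the far end, and the tunnel's dots face the tray side. I'll fit the poses by silhouette and check heights along the way.

```bash
cat >> h.py <<'E'
from scipy.optimize import minimize
def box(L,W,z0,z1,x,y,th):
    a=np.array([[sx*L/2,sy*W/2] for sx in(-1,1) for sy in(-1,1)]); a=a@np.array([[np.cos(th),np.sin(th)],[-np.sin(th),np.cos(th)]])+[x,y]
    return np.vstack([np.c_[a,[z]*4] for z in(z0,z1)])
def sil(c,pts,roi,S=4):
    x0,x1,y0,y1=roi; p=(project(c,pts)-[x0,y0]+.5)*S*16-8
    m=np.zeros(((y1-y0)*S,(x1-x0)*S),np.uint8)
    cv2.fillConvexPoly(m,cv2.convexHull(p.astype(np.float32)).astype(np.int32),255,shift=4)
    return cv2.resize(m,(x1-x0,y1-y0),interpolation=cv2.INTER_AREA)/255.
def fit(c,mask,roi,f,p0,ok=1):
    x0,x1,y0,y1=roi; M=mask[y0:y1,x0:x1].astype(float)
    g=lambda p:np.sum(ok*(sil(c,f(p),roi)-M)**2)
    r=minimize(g,p0,method='Nelder-Mead',options=dict(initial_simplex=np.array([p0]+[np.array(p0)+d for d in np.diag([6,6,.05])]),xatol=.01,fatol=.01))
    return r.x,r.fun
E
python3 - <<'E'
from h import *
c=dict(np.load('top0.npz')); P=cloud(c); z=P[...,2]
roi=(240,330,138,216)
p,e=fit(c,(z>14)&(z<70),roi,lambda p:box(208,138,0,46,*p),[464,272,.28]); print('tray',p,e,'deg',np.degrees(p[2]))
print('tray top height profile', [round(float(np.nanmedian(z[int(b)-0:int(b)+2,int(a)-0:int(a)+2])),1) for a,b in project(c,[[p[0]+dx*np.cos(p[2])-dy*np.sin(p[2]),p[1]+dx*np.sin(p[2])+dy*np.cos(p[2]),42] for dx,dy in[(0,0),(36,0),(-60,0),(95,0),(-95,0),(0,63),(0,-63)]])])
roi=(322,372,132,216)
tb=lambda p:box(190,60,0,94,*p)
ok=sil(c,box(196,110,0,94,500,91,.03),roi)>.9
t,e=fit(c,z>25,roi,tb,[503,91,.02],ok); print('tunnel',t,e)
hsv=cv2.cvtColor(c['img'],cv2.COLOR_BGR2HSV); 
cr=c['img'][140:205,330:346].astype(float)
sat=cr.max(2)-cr.min(2); m=(sat>45).astype(np.uint8); n,l,s,ce=cv2.connectedComponentsWithStats(m)
for i in range(1,n):
    if s[i,4]<4: continue
    w=np.where(l==i,sat-20,0); yy,xx=np.mgrid[:w.shape[0],:w.shape[1]]; u=(w*xx).sum()/w.sum()+330; v=(w*yy).sum()/w.sum()+140
    print(s[i,4],u,v,ray(c,u,v,94), P[int(round(v)),int(round(u)),2])
g=c['img'].min(2); m=np.zeros_like(g); m[150:190,265:297]=g[150:190,265:297]>140
n,l,s,ce=cv2.connectedComponentsWithStats(m)
for i in range(1,n):
    print(s[i],ce[i],ray(c,*ce[i],60))
# scan obstacles on transit
for x0 in range(100,700,100):
    print(x0,[round(float(np.nanmax(np.where((P[...,0]>x0)&(P[...,0]<x0+100)&(P[...,1]>y0)&(P[...,1]<y0+100)&(np.arange(640)[None]<515)&(np.arange(400)[:,None]<262),z,-1)))) for y0 in range(-400,500,100)])
E
```

```text
tray [4.76830330e+02 2.75503795e+02 2.81381931e-01] 189.77330257593235 deg 16.121997070357747
tray top height profile [38.9, 40.9, 39.3, 34.0, 34.9, 45.3, 47.4]
tunnel [5.00865036e+02 9.09164156e+01 2.18017058e-02] 58.9998000768935
7 336.98546511627904 151.72383720930233 [562.39909813 107.34747405  94.        ] 94.4608482999447
11 338.2064631956912 178.82405745062837 [477.90580843 105.56590232  94.        ] 100.50782403958306
10 338.9749034749035 192.3030888030888 [436.32214523 104.18352669  94.        ] 98.05544574583791
[265 150  32  16 177] [279.76271186 153.27118644] [569.15735091 287.71277615  60.        ]
[273 167  15   8  70] [279.65714286 170.15714286] [514.71008879 288.50123136  60.        ]
[271 174   1   1   1] [271. 174.] [502.96714469 316.10306204  60.        ]
[265 178   4  12  28] [265.89285714 184.96428571] [468.25019898 332.52916413  60.        ]
100 [-1, -1, -1, -1, -1, -1, -1, -1, -1]
200 [62, 59, 657, 619, 257, 25, 26, 233, 456]
300 [101, 101, 67, 43, 95, 88, 43, 221, 444]
400 [102, 151, 152, 153, 100, 101, 51, 217, 318]
500 [102, 154, 153, 154, 101, 102, 66, 62, 53]
600 [45, 151, 152, 67, 98, 95, 7, 8, 6]
```

```bash
cat >> h.py <<'E'
def rect(c,x,y,th,zw,X,Y,img=None):
    "rectified view in local frame on plane zw: rows=X, cols=Y"
    gx,gy=np.meshgrid(X,Y,indexing='ij')
    W=np.stack([x+gx*np.cos(th)-gy*np.sin(th),y+gx*np.sin(th)+gy*np.cos(th),np.full(gx.shape,float(zw))],-1)
    p=project(c,W).reshape(gx.shape+(2,)).astype(np.float32)
    return cv2.remap(c['img'] if img is None else img,p[...,0],p[...,1],cv2.INTER_CUBIC)
E
python3 - <<'E'
from h import *
c=dict(np.load('top0.npz'))
X=np.arange(-130,131,2.); Y=np.arange(-90,91,2.)
for th in(.26,.28,.30):
  r=rect(c,478,276,th,46,X,Y).mean(2)
  a=r[abs(X)<70].mean(0); b=r[:,abs(Y)<40].mean(1)
  ga=np.abs(np.gradient(a)); print(th,(ga**2).sum(), (np.gradient(b)**2).sum())
th=.28
r=rect(c,478,276,th,46,X,Y).mean(2)
for sl in [(-75,-30),(30,75)]:
  print('y prof',sl); a=r[(X>sl[0])&(X<sl[1])].mean(0); print([(int(y),int(v)) for y,v in zip(Y,a) if abs(y)>44])
for sl in [(-45,-5),(5,45)]:
  print('x prof',sl); b=r[:,(Y>sl[0])&(Y<sl[1])].mean(1); print([(int(y),int(v)) for y,v in zip(X,b) if abs(y)>70])
E
```

```text
0.26 10240.976732245794 12031.254218715752
0.28 10424.387564470584 12179.221911753966
0.3 9973.986329902677 12095.466323325301
y prof (-75, -30)
[(-90, 116), (-88, 110), (-86, 107), (-84, 106), (-82, 106), (-80, 106), (-78, 106), (-76, 105), (-74, 108), (-72, 122), (-70, 148), (-68, 178), (-66, 200), (-64, 212), (-62, 218), (-60, 219), (-58, 217), (-56, 208), (-54, 188), (-52, 156), (-50, 119), (-48, 89), (-46, 75), (46, 76), (48, 74), (50, 76), (52, 97), (54, 134), (56, 173), (58, 199), (60, 212), (62, 217), (64, 219), (66, 219), (68, 216), (70, 211), (72, 204), (74, 198), (76, 194), (78, 192), (80, 192), (82, 192), (84, 194), (86, 196), (88, 198), (90, 199)]
y prof (30, 75)
[(-90, 112), (-88, 108), (-86, 107), (-84, 105), (-82, 103), (-80, 103), (-78, 103), (-76, 103), (-74, 107), (-72, 124), (-70, 154), (-68, 184), (-66, 204), (-64, 214), (-62, 219), (-60, 219), (-58, 215), (-56, 204), (-54, 182), (-52, 149), (-50, 112), (-48, 84), (-46, 71), (46, 71), (48, 69), (50, 76), (52, 103), (54, 144), (56, 180), (58, 204), (60, 214), (62, 218), (64, 218), (66, 219), (68, 216), (70, 210), 
[... 853 characters left out ...]
-130, 197), (-128, 198), (-126, 198), (-124, 199), (-122, 199), (-120, 198), (-118, 198), (-116, 197), (-114, 194), (-112, 187), (-110, 170), (-108, 149), (-106, 141), (-104, 155), (-102, 182), (-100, 203), (-98, 208), (-96, 200), (-94, 176), (-92, 138), (-90, 93), (-88, 55), (-86, 39), (-84, 43), (-82, 56), (-80, 68), (-78, 75), (-76, 79), (-74, 82), (-72, 82), (72, 77), (74, 78), (76, 78), (78, 77), (80, 75), (82, 71), (84, 67), (86, 67), (88, 74), (90, 94), (92, 123), (94, 156), (96, 184), (98, 202), (100, 209), (102, 207), (104, 201), (106, 194), (108, 187), (110, 185), (112, 187), (114, 189), (116, 190), (118, 192), (120, 192), (122, 192), (124, 192), (126, 192), (128, 192), (130, 192)]
```

```bash
cat >> h.py <<'E'
def rows(wps,jaw,step=.05,start=None,dec=3):
    "wps: list of (x,y,z,yaw) mm; returns rounded rows from the current pose"
    s=manip.read_state(); p=np.array(s['eef_pos']); yaw=s['eef_rot'][2]
    if start is not None: p,yaw=np.array(start[:3],float),start[3]
    out=[]
    for w in wps:
        t=np.array(w[:3],float); n=int(max(1,np.ceil(np.linalg.norm(t-p)/1000/step),np.ceil(abs(w[3]-yaw)/.17)))
        p0,y0=p.copy(),yaw
        for i in range(1,n+1):
            d=p0+(t-p0)*i/n-p
            c,s_=np.cos(yaw),np.sin(yaw)
            sh=np.round([(c*d[0]+s_*d[1])/1000,(s_*d[0]-c*d[1])/1000,-d[2]/1000],dec)
            r=round(-(y0+(w[3]-y0)*i/n-yaw),3)
            p=p+1000*np.array([c*sh[0]+s_*sh[1],s_*sh[0]-c*sh[1],-sh[2]]); yaw-=r
            out.append([jaw,*[float(v)+0. for v in sh],float(r)])
    print(len(out)); 
    for k in range(0,len(out),20): print(str(out[k:k+20]).replace(' ',''))
    return out
TR=(478.4,277.3,.277); TU=(499.6,90.9,.024)
def tl(F,lx,ly): c,s=np.cos(F[2]),np.sin(F[2]); return F[0]+c*lx-s*ly,F[1]+s*lx+c*ly
def loc(F,p): c,s=np.cos(F[2]),np.sin(F[2]); d=np.array(p[:2])-F[:2]; return c*d[0]+s*d[1],-s*d[0]+c*d[1]
def st():
    s=manip.read_state(); print('t%.2f'%s['clock'],np.round(s['eef_pos'],1),np.round(s['eef_rot'],3),'F',np.round(s['wrist_force'],1),'gap%.1f f%.1f'%(s['finger_gap'],s['finger_force'])); return s
E
python3 - <<'E'
from h import *
c=dict(np.load('top0.npz')); print('stage corner',ray(c,243,205,200))
P=cloud(c); print([np.round(P[r,238]) for r in(208,215,230,260)])
yw=np.pi/2+TR[2]
rows([(220,-500,290,.5),(400,-380,300,.9),(520,-150,300,1.5),(540,60,280,yw)],1)
print(tl(TR,38,1))
E
```

```text
stage corner [393.24545551 376.64127103 200.        ]
[array([384., 387., 216.]), array([365., 388., 213.]), array([324., 387., 215.]), array([243., 388., 214.])]
19
[[1,0.028,-0.003,-0.028,-0.081],[1,0.029,-0.001,-0.029,-0.08],[1,0.029,0.001,-0.028,-0.081],[1,0.043,-0.004,-0.002,-0.08],[1,0.043,0.0,-0.002,-0.08],[1,0.043,0.003,-0.002,-0.08],[1,0.043,0.006,-0.002,-0.08],[1,0.042,0.01,-0.002,-0.08],[1,0.042,-0.008,0.0,-0.1],[1,0.044,-0.004,0.0,-0.1],[1,0.043,0.0,0.0,-0.1],[1,0.043,0.005,0.0,-0.1],[1,0.042,0.009,0.0,-0.1],[1,0.041,0.013,0.0,-0.1],[1,0.042,0.001,0.004,-0.07],[1,0.042,0.004,0.004,-0.069],[1,0.042,0.007,0.004,-0.07],[1,0.041,0.01,0.004,-0.069],[1,0.04,0.013,0.004,-0.07]]
(np.float64(514.6779755691576), np.float64(288.6537874122955))
```

arm_command(plan=[[1,0.028,-0.003,-0.028,-0.081],[1,0.029,-0.001,-0.029,-0.08],[1,0.029,0.001,-0.028,-0.081],[1,0.043,-0.004,-0.002,-0.08],[1,0.043,0.0,-0.002,-0.08],[1,0.043,0.003,-0.002,-0.08],[1,0.043,0.006,-0.002,-0.08],[1,0.042,0.01,-0.002,-0.08],[1,0.042,-0.008,0.0,-0.1],[1,0.044,-0.004,0.0,-0.1],[1,0.043,0.0,0.0,-0.1],[1,0.043,0.005,0.0,-0.1],[1,0.042,0.009,0.0,-0.1],[1,0.041,0.013,0.0,-0.1],[1,0.042,0.001,0.004,-0.07],[1,0.042,0.004,0.004,-0.069],[1,0.042,0.007,0.004,-0.07],[1,0.041,0.01,0.004,-0.069],[1,0.04,0.013,0.004,-0.07]], newtons=20)

```text
clock: 2.48
eef_pos: [540.4, 61.0, 280.1]
eef_rot: [-3.141, -0.0, 1.85]
wrist_force: [1.0, 0.1, 0.2]
finger_gap: 93.6
finger_force: 0.0
```

```bash
python3 - <<'E'
from h import *
st(); yw=np.pi/2+TR[2]
rows([(514.7,288.6,130,yw),(514.7,288.6,44,yw)],-0.1)
E
```

```text
t2.48 [540.4  61.  280.1] [-3.141 -0.     1.85 ] F [1.  0.1 0.2] gap93.6 f0.0
8
[[-0.1,0.038,0.006,0.025,0.0],[-0.1,0.037,0.007,0.025,0.001],[-0.1,0.038,0.006,0.025,0.0],[-0.1,0.038,0.006,0.025,0.001],[-0.1,0.037,0.007,0.025,-0.0],[-0.1,0.038,0.006,0.025,0.0],[-0.1,0.0,0.0,0.043,0.0],[-0.1,0.0,0.0,0.043,0.0]]
```

arm_command(plan=[[-0.1,0.038,0.006,0.025,0.0],[-0.1,0.037,0.007,0.025,0.0],[-0.1,0.038,0.006,0.025,0.0],[-0.1,0.038,0.006,0.025,0.0],[-0.1,0.037,0.007,0.025,0.0],[-0.1,0.038,0.006,0.025,0.0],[-0.1,0,0,0.043,0],[-0.1,0,0,0.043,0],[-0.1,0,0,0,0],[-0.9,0,0,0,0],[-0.9,0,0,0,0],[-0.9,0,0,0,0],[-0.9,0,0,0,0],[-0.9,0,0,0,0]], newtons=15)

```text
clock: 4.22
eef_pos: [515.3, 287.4, 44.7]
eef_rot: [3.141, -0.0, 1.848]
wrist_force: [-0.8, -1.0, 2.0]
finger_gap: 11.8
finger_force: 15.0
```

arm_command(plan=[[-0.9,0,-0.006,0,0],[-0.9,0,-0.012,0,0],[-0.9,0,-0.014,0,0],[-0.9,0,-0.014,0,0],[-0.9,0,-0.014,0,0],[-0.9,0,-0.014,0,0],[-0.9,0,-0.014,0,0],[-0.9,0,-0.012,0,0],[-0.9,0,-0.007,0,0],[-0.9,0,0,0,0],[-0.3,0,0,0,0],[-0.3,0,0,0,0],[-0.3,0,0,-0.03,0],[-0.3,0,0,-0.05,0],[-0.3,-0.04,0,-0.05,0],[-0.3,-0.05,0,-0.04,0],[-0.3,-0.05,0.0,-0.03,0],[-0.3,-0.05,0.0,0,0],[-0.3,-0.05,0.0,0,0]])

```text
clock: 6.6
eef_pos: [477.6, 27.7, 242.5]
eef_rot: [3.141, 0.0, 1.848]
wrist_force: [-0.0, 0.2, 0.3]
finger_gap: 33.0
finger_force: 0.0
```

```bash
python3 - <<'E'
from h import *
st()
c=cam('top'); np.savez('top1.npz',**{k:np.array(v) for k,v in c.items()})
a=cv2.resize(c['img'][130:230,240:365],None,fx=6,fy=6,interpolation=cv2.INTER_CUBIC); cv2.imwrite('pics/crop1.png',a)
E
```

```text
t6.60 [477.6  27.7 242.5] [3.141 0.    1.848] F [-0.   0.2  0.3] gap33.0 f0.0
```

View pics/crop1.png

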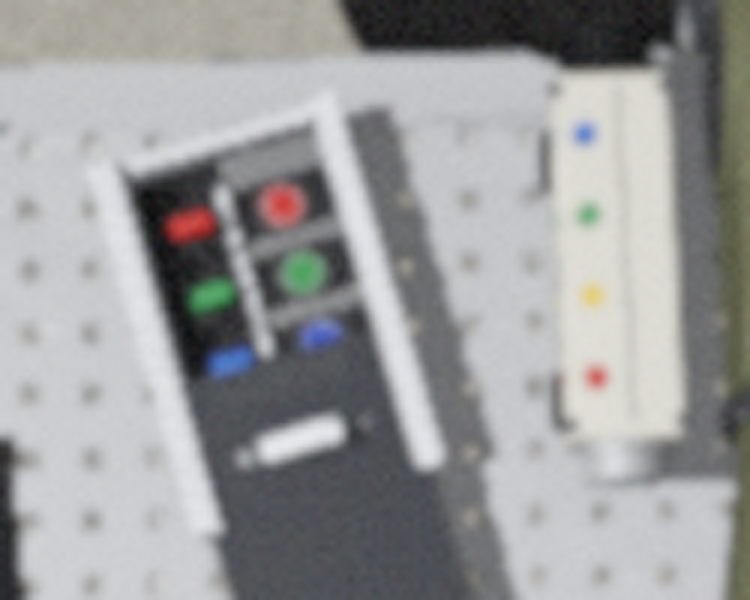

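The crop shows red (grip about (190,225)) in the end pocket, green (212,295) in the next, and a partly covered blue (230,360) in the third. I'll measure the grips next.

```bash
cat >> h.py <<'E'
HUE={'red':(170,190),'yellow':(20,35),'green':(40,90),'blue':(100,130)}
def grips(c,roi=(240,365,130,230),zt=34):
    x0,x1,y0,y1=roi; im=c['img'][y0:y1,x0:x1]; hsv=cv2.cvtColor(im,cv2.COLOR_BGR2HSV).astype(int); P=cloud(c)[y0:y1,x0:x1]
    for k,(a,b) in HUE.items():
        h=hsv[...,0].copy(); 
        if k=='red': h[h<10]+=180
        m=((h>=a)&(h<=b)&(hsv[...,1]>90)&(hsv[...,2]>60)).astype(np.uint8)
        n,l,s,ce=cv2.connectedComponentsWithStats(m)
        for i in range(1,n):
            if s[i,4]<7: continue
            f=im.astype(float); w=np.where(cv2.dilate((l==i).astype(np.uint8),np.ones((3,3)))>0,np.maximum(f.max(2)-f.min(2)-25,0),0); yy,xx=np.mgrid[:w.shape[0],:w.shape[1]]
            u=(w*xx).sum()/w.sum()+x0; v=(w*yy).sum()/w.sum()+y0; W=ray(c,u,v,zt)
            print(k,s[i,4],round(u,1),round(v,1),'world',np.round(W,1),'tray',np.round(loc(TR,W),1),'z',round(float(np.nanmedian(P[l==i][:,2])),1))
E
python3 - <<'E'
from h import *
c=dict(np.load('top1.npz')); grips(c)
X=np.arange(-130,131,2.); Y=np.arange(-90,91,2.)
E
```

```text
red 31 286.6 163.7 world [540.3 268.4  34. ] tray [ 57.1 -25.5] z 13.4
red 50 271.3 167.1 world [530.1 318.5  34. ] tray [61.  25.5] z 21.0
green 18 290.1 175.0 world [503.  257.5  34. ] tray [ 18.2 -25.8] z 14.4
green 40 274.8 178.8 world [491.4 307.1  34. ] tray [20.7 25.1] z 27.9
blue 22 292.9 185.3 world [469.  248.9  34. ] tray [-16.8 -24.7] z 14.9
blue 38 277.9 189.7 world [455.7 297.3  34. ] tray [-16.3  25.5] z 33.9
```

```bash
python3 - <<'E'
from h import *
c=dict(np.load('top1.npz')); P=cloud(c); d=np.stack(loc((TR[0]+.7,TR[1]+.2,TR[2]),np.moveaxis(P,-1,0)[:2].reshape(2,-1).T.T) ,0) if 0 else None
F=(TR[0]+.7,TR[1]+.2,TR[2]); cc,s=np.cos(F[2]),np.sin(F[2]); dx,dy=P[...,0]-F[0],P[...,1]-F[1]; lx,ly=cc*dx+s*dy,-s*dx+cc*dy; z=P[...,2]
def q(n,x0,x1,y0,y1):
    m=(lx>x0)&(lx<x1)&(ly>y0)&(ly<y1)&(z<70); print(n,m.sum(),np.round([np.median(z[m]),z[m].mean(),np.percentile(z[m],20),np.percentile(z[m],80)],1))
q('red bar',50,70,-48,-8); q('green bar',10,30,-48,-8); q('floor',32,48,5,45); q('redgrip',57,64,17,33); q('greengrip',17,24,17,33);q('cover',-100,-60,-40,40);q('lip',-50,90,58,66);q('lip',-50,90,-66,-58)
st(); yw=np.pi/2+TR[2]; x,y=tl(TR,60.8,25.3); print(x,y)
rows([(500,150,230,yw),(x,y,100,yw),(x,y,17,yw)],-.45,)
E
```

```text
red bar 68 [13.6 13.4 11.  15.3]
green bar 75 [14.  14.  12.2 16.3]
floor 51 [6.2 6.6 3.1 9.7]
redgrip 16 [31.9 29.1 26.2 33.8]
greengrip 9 [34.8 35.  34.  36.3]
cover 310 [41.  44.2 38.9 46.1]
lip 104 [46.1 45.8 43.7 48.1]
lip 106 [45.7 45.8 43.9 47.4]
t6.65 [478.5  23.6 242.1] [-3.141e+00  1.000e-03  1.845e+00] F [ 0.2 -2.  -0.4] gap32.8 f0.0
529.9634924521579 318.262620108292
10
[[-0.45,0.039,0.018,0.004,-0.001],[-0.45,0.038,0.019,0.004,-0.001],[-0.45,0.039,0.018,0.004,-0.0],[-0.45,0.031,0.015,0.026,-0.0],[-0.45,0.03,0.015,0.026,-0.0],[-0.45,0.031,0.015,0.026,-0.0],[-0.45,0.031,0.015,0.026,-0.0],[-0.45,0.03,0.015,0.026,-0.0],[-0.45,0.0,0.0,0.042,-0.0],[-0.45,0.0,0.0,0.041,-0.0]]
```

arm_command(plan=[[-0.45,0.039,0.018,0.004,0],[-0.45,0.038,0.019,0.004,0],[-0.45,0.039,0.018,0.004,0],[-0.45,0.031,0.015,0.026,0],[-0.45,0.03,0.015,0.026,0],[-0.45,0.031,0.015,0.026,0],[-0.45,0.031,0.015,0.026,0],[-0.45,0.03,0.015,0.026,0],[-0.45,0,0,0.04,0],[-0.45,0,0,0,0]])

```text
clock: 7.9
eef_pos: [527.2, 323.1, 57.2]
eef_rot: [-3.136, 0.001, 1.848]
wrist_force: [0.3, -0.1, 0.1]
finger_gap: 26.0
finger_force: 0.0
```

```bash
python3 - <<'E'
from h import *
st(); yw=np.pi/2+TR[2]; x,y=tl(TR,60.8,25.3)
rows([(x,y,16,yw)],-.45,.02)
E
```

```text
t7.90 [527.2 323.1  57.2] [-3.136e+00  1.000e-03  1.848e+00] F [ 0.3 -0.1  0.1] gap26.0 f0.0
3
[[-0.45,-0.002,0.0,0.014,0.0],[-0.45,-0.002,0.001,0.013,0.0],[-0.45,-0.001,0.0,0.014,0.0]]
```

arm_command(plan=[[-0.45,-0.005,0.001,0.014,0],[-0.45,0,0,0.013,0],[-0.45,0,0,0.01,0],[-0.45,0,0,0.004,0],[-0.45,0,0,0,0],[-0.45,0,0,0,0]])

```text
clock: 8.65
eef_pos: [531.4, 319.3, 19.7]
eef_rot: [3.141, -0.0, 1.848]
wrist_force: [0.0, -0.3, 0.1]
finger_gap: 26.0
finger_force: 0.0
```

arm_command(plan=[[-0.45,-0.0005,-0.001,0.0035,0],[-0.45,0,0,0,0],[-0.9,0,0,0,0],[-0.9,0,0,0,0],[-0.9,0,0,0,0],[-0.9,0,0,0,0]], newtons=25)

```text
clock: 9.4
eef_pos: [530.3, 318.4, 15.9]
eef_rot: [3.142, -0.0, 1.848]
wrist_force: [0.6, 0.8, -0.9]
finger_gap: 10.0
finger_force: 25.0
```

```bash
python3 - <<'E'
from h import *
s=st(); yu=np.pi/2+TU[2]; p=s['eef_pos']; x,y=tl(TU,-63,125); print(x,y)
rows([(p[0],p[1],125,1.848),(x,y,110,yu)],-.9,.035)
E
```

```text
t9.40 [530.3 318.4  15.9] [ 3.142 -0.     1.848] F [ 0.6  0.8 -0.9] gap10.0 f25.0
433.61843112081044 214.3521468757865
9
[[-0.9,0.0,0.0,-0.027,-0.0],[-0.9,0.0,0.0,-0.028,-0.0],[-0.9,0.0,0.0,-0.027,-0.0],[-0.9,0.0,0.0,-0.027,-0.0],[-0.9,-0.015,-0.024,0.003,0.051],[-0.9,-0.016,-0.024,0.003,0.05],[-0.9,-0.017,-0.023,0.003,0.051],[-0.9,-0.018,-0.021,0.003,0.05],[-0.9,-0.019,-0.021,0.003,0.051]]
```

arm_command(plan=[[-0.9,0,0,-0.027,0],[-0.9,0,0,-0.028,0],[-0.9,0,0,-0.027,0],[-0.9,0,0,-0.027,0],[-0.9,-0.015,-0.024,0.003,0.051],[-0.9,-0.016,-0.024,0.003,0.05],[-0.9,-0.017,-0.023,0.003,0.051],[-0.9,-0.018,-0.021,0.003,0.05],[-0.9,-0.019,-0.021,0.003,0.051],[-0.9,0,0,0,0],[-0.9,0,0,0,0],[-0.9,0,0,0,0]])

```text
clock: 10.9
eef_pos: [434.2, 215.1, 109.8]
eef_rot: [3.141, -0.0, 1.596]
wrist_force: [0.0, -0.2, -0.9]
finger_gap: 10.0
finger_force: 25.0
```

```bash
python3 - <<'E'
from h import *
st()
c=cam('top'); np.savez('top2.npz',**{k:np.array(v) for k,v in c.items()})
a=cv2.resize(c['img'][130:230,240:365],None,fx=6,fy=6,interpolation=cv2.INTER_CUBIC); cv2.imwrite('pics/crop2.png',a)
d=cam('scene'); save(d,'scene2.png'); np.savez('scene2.npz',**{k:np.array(v) for k,v in d.items()})
E
```

```text
t10.90 [434.2 215.1 109.8] [ 3.141 -0.     1.596] F [ 0.  -0.2 -0.9] gap10.0 f25.0
```

View pics/crop2.png

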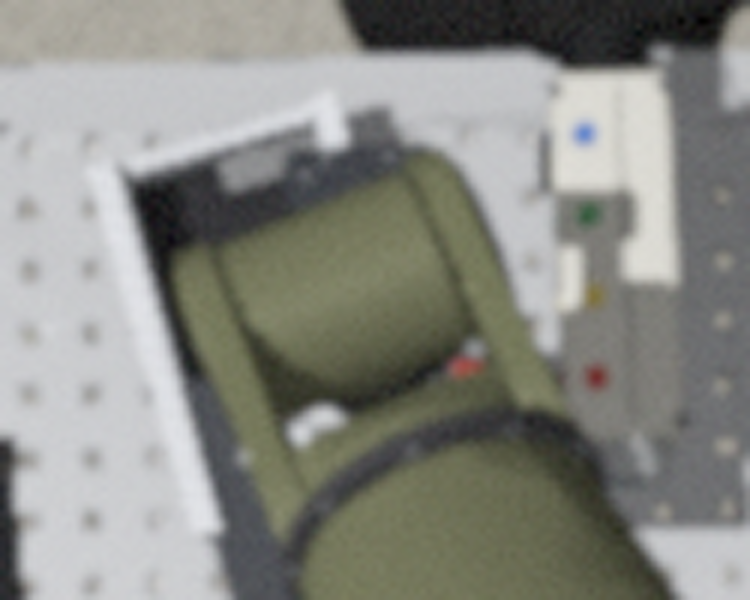

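View pics/scene2.png

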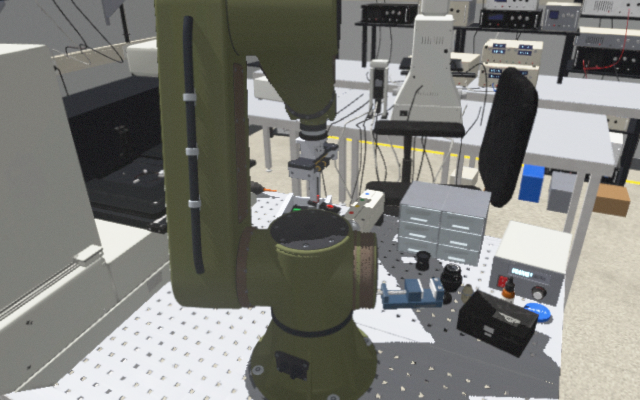

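The gripper hides the slider from both cameras, so I'll insert slowly and watch the forces.

arm_command(plan=[[-0.9,0,-0.0006,0.018,0],[-0.9,0,0,0.017,0],[-0.9,-0.008,0,0,0],[-0.9,-0.01,0,0,0],[-0.9,-0.004,0,0,0],[-0.9,-0.004,0,0,0],[-0.9,-0.003,0,0,0],[-0.9,0,0,0,0],[-0.9,0,0,0,0]])

```text
clock: 12.12
eef_pos: [435.5, 189.3, 77.7]
eef_rot: [3.136, -0.008, 1.594]
wrist_force: [-5.9, 31.7, 13.3]
finger_gap: 9.7
finger_force: 24.9
```

The nose met resistance and was pushed up, so I'll back off and look with the scene camera, which has a gap in its view there.

arm_command(plan=[[-0.9,0.01,0,0,0],[-0.9,0.01,0,0,0],[-0.9,0.006,0,0,0],[-0.9,0,0,0,0],[-0.9,0,0,0,0],[-0.9,0,0,0,0]])

```text
clock: 12.88
eef_pos: [433.3, 211.4, 74.8]
eef_rot: [-3.142, 0.0, 1.595]
wrist_force: [0.2, 1.1, -1.8]
finger_gap: 9.5
finger_force: 25.0
```

```bash
python3 - <<'E'
from h import *
st()
d=cam('scene'); np.savez('scene3.npz',**{k:np.array(v) for k,v in d.items()})
a=cv2.resize(d['img'][165:240,280:390],None,fx=7,fy=7,interpolation=cv2.INTER_CUBIC); cv2.imwrite('pics/crop3.png',a)
E
```

```text
t12.88 [433.3 211.4  74.8] [-3.142  0.     1.595] F [ 0.2  1.1 -1.8] gap9.5 f25.0
```

View pics/crop3.png

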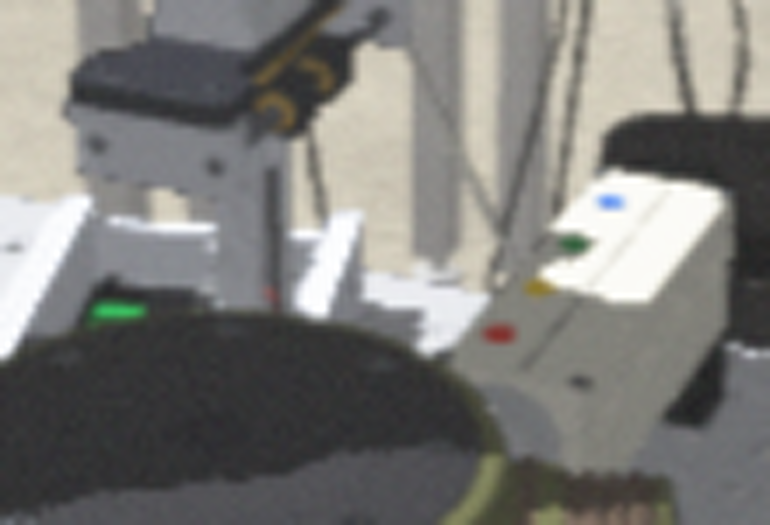

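arm_command(plan=[[-0.9,0,0,-0.03,0],[-0.9,0,0,-0.03,0],[-0.9,0,0,-0.03,0],[-0.9,0,0,-0.03,0],[-0.9,0,0,0,0],[-0.9,0,0,0,0],[-0.9,0,0,0,0]])

```text
clock: 13.8
eef_pos: [432.8, 211.5, 193.6]
eef_rot: [-3.14, 0.001, 1.595]
wrist_force: [-0.7, -0.2, -1.0]
finger_gap: 9.7
finger_force: 25.0
```

```bash
python3 - <<'E'
from h import *
st()
d=cam('scene'); np.savez('scene4.npz',**{k:np.array(v) for k,v in d.items()})
a=cv2.resize(d['img'][125:220,280:390],None,fx=6,fy=6,interpolation=cv2.INTER_CUBIC); cv2.imwrite('pics/crop4.png',a)
E
```

```text
t13.80 [432.8 211.5 193.6] [-3.140e+00  1.000e-03  1.595e+00] F [-0.7 -0.2 -1. ] gap9.7 f25.0
```

View pics/crop4.png

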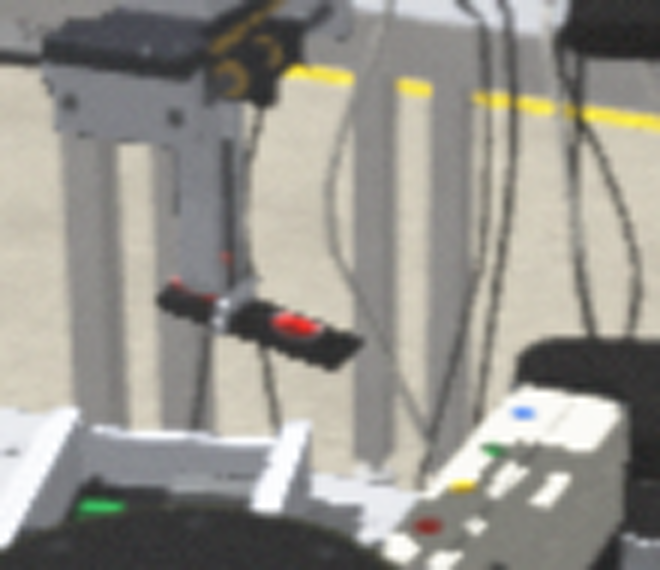

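The scene view now shows the held slider clearly: tail at (160,298), glass at (297,325), nose at (350,355). I'll fit its tilt and offset in the gripper.

```bash
cat >> h.py <<'E'
def barpts(tcp,yaw,a,b,pit,lat=0):
    "slider bar corners; a: along-slider shift of the grip centre from the TCP, b: TCP height above slider origin, pit: nose-down positive"
    B=np.array([[x,y,z] for x in(-46,40) for y in(-13,13) for z in(0,9)]+[[46,y,z] for y in(-7,7) for z in(0,9)],float)+[31,0,0]
    B-=[0,0,20]; B=B@R.from_euler('y',pit).as_matrix().T; B+=[a,lat,20-b]
    ex=-np.array([np.cos(yaw),np.sin(yaw),0]); ey=np.array([np.sin(yaw),-np.cos(yaw),0])
    return np.array(tcp)+B[:,:1]*ex+B[:,1:2]*ey+B[:,2:]*[0,0,1]
def fitheld(d,roi,s=None):
    s=s or manip.read_state(); x0,x1,y0,y1=roi; im=d['img'][y0:y1,x0:x1].astype(int)
    m=((im.max(2)<75)|((im.max(2)-im.min(2)>70))).astype(np.uint8)
    n,l,stt,_=cv2.connectedComponentsWithStats(m); k=1+np.argmax(stt[1:,4]); m=cv2.morphologyEx((l==k).astype(np.uint8),cv2.MORPH_CLOSE,np.ones((7,7)))
    full=np.zeros(d['img'].shape[:2]); full[y0:y1,x0:x1]=m
    f=lambda p:barpts(s['eef_pos'],s['eef_rot'][2],*p)
    best=min((fit(d,full,roi,f,[a0,11.4,p0]) for a0 in(-4,4) for p0 in(0,.1)),key=lambda r:r[1])
    print('held: along %.1f height %.1f pitch %.3f'%tuple(best[0]),'err',best[1],'area',m.sum()); return best[0],f,full
E
python3 - <<'E'
from h import *
d=dict(np.load('scene4.npz'))
p,f,full=fitheld(d,(300,348,165,192))
im=d['img'].copy(); a=cv2.resize(im[165:195,295:350],None,fx=12,fy=12,interpolation=cv2.INTER_CUBIC)
for q,col in((p,(0,255,0)),((0,11.4,0),(255,0,255))):
    hh=cv2.convexHull(((project(d,f(q))-[295,165]+.5)*12).astype(np.int32)); cv2.polylines(a,[hh],True,col,1)
cv2.imwrite('pics/crop5.png',a)
E
```

```text
held: along -3.4 height 20.1 pitch -0.024 err 120.93713187235679 area 118
```

View pics/crop5.png

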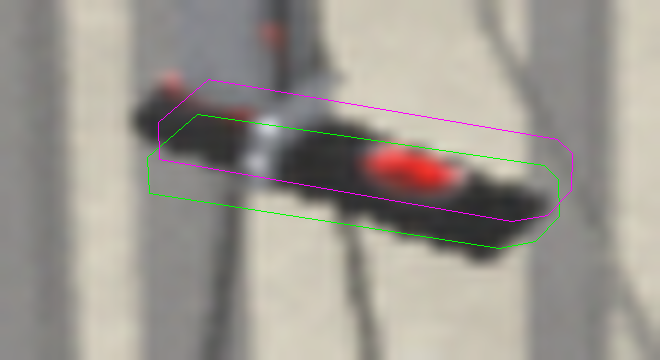

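The slider has pitched nose-down by about 0.17 rad and slid back about 4 mm in the grip. I'll set it down flat on the tunnel's roof, which is at a known 94 mm, to level it and regrip it harder.

```bash
python3 - <<'E'
from h import *
s=st(); yu=np.pi/2+TU[2]; x,y=tl(TU,0,27); print(x,y)
rows([(x,y,150,yu),(x,y,122,yu)],-.9,.03)
E
```

```text
t13.85 [432.9 211.5 193.8] [-3.140e+00  1.000e-03  1.595e+00] F [ 0.  -0.4 -1.3] gap9.9 f25.0
498.95206220620844 117.89222437324084
6
[[-0.9,-0.019,0.013,0.009,-0.0],[-0.9,-0.019,0.013,0.009,-0.0],[-0.9,-0.019,0.012,0.008,-0.0],[-0.9,-0.019,0.013,0.009,-0.0],[-0.9,-0.019,0.013,0.009,-0.0],[-0.9,0.0,0.0,0.028,-0.0]]
```

arm_command(plan=[[-0.9,-0.01,0.006,0.005,0],[-0.9,-0.019,0.013,0.009,0],[-0.9,-0.019,0.013,0.009,0],[-0.9,-0.019,0.013,0.008,0],[-0.9,-0.019,0.013,0.009,0],[-0.9,-0.009,0.007,0.004,0],[-0.9,0,0,0.01,0],[-0.9,0,0,0.014,0],[-0.9,0,0,0.006,0],[-0.9,0,0,0.004,0],[-0.9,0,0,0.003,0],[-0.9,0,0,0.003,0],[-0.9,0,0,0,0],[-0.9,0,0,0,0]], newtons=10)

```text
clock: 15.6
eef_pos: [500.5, 118.2, 110.8]
eef_rot: [3.142, 0.0, 1.595]
wrist_force: [0.0, 0.2, -1.0]
finger_gap: 9.8
finger_force: 10.0
```

arm_command(plan=[[-0.9,0,0,0.001,0],[-0.9,0,0,0.001,0],[-0.9,0,0,0.001,0],[-0.9,0,0,0,0],[-0.9,0,0,0,0]])

```text
clock: 16.23
eef_pos: [500.5, 118.2, 107.8]
eef_rot: [-3.142, 0.0, 1.595]
wrist_force: [1.2, 1.6, 1.5]
finger_gap: 9.9
finger_force: 10.0
```

arm_command(plan=[[-0.9,0,0,0.001,0],[-0.9,0,0,0.001,0],[-0.9,0,0,0,0],[-0.9,0,0,0,0]], newtons=5)

```text
clock: 16.73
eef_pos: [500.5, 118.2, 106.0]
eef_rot: [-3.142, 0.0, 1.595]
wrist_force: [-1.9, 0.5, 5.5]
finger_gap: 10.0
finger_force: 5.0
```

arm_command(plan=[[-0.66,0,0,0,0],[-0.66,0,0,0,0],[-0.66,0,0,0,0],[-0.66,0,0,0,0]])

```text
clock: 17.23
eef_pos: [500.5, 118.2, 105.7]
eef_rot: [-3.141, 0.0, 1.595]
wrist_force: [-0.2, -0.4, 0.5]
finger_gap: 16.0
finger_force: 0.0
```

```bash
python3 - <<'E'
from h import *
s=st()
d=cam('scene'); np.savez('scene5.npz',**{k:np.array(v) for k,v in d.items()})
f=lambda p:barpts(s['eef_pos'],s['eef_rot'][2],*p)
o=project(d,f((0,12,0))).mean(0).astype(int); print(o); x0,y0=o[0]-40,o[1]-30
a=cv2.resize(d['img'][y0:y0+55,x0:x0+75],None,fx=10,fy=10,interpolation=cv2.INTER_CUBIC)
for q,col in(((0,s['eef_pos'][2]-94,0),(255,0,255)),((-4,s['eef_pos'][2]-94,0),(0,255,0))):
    hh=cv2.convexHull(((project(d,f(q))-[x0,y0]+.5)*10).astype(np.int32)); cv2.polylines(a,[hh],True,col,1)
cv2.imwrite('pics/crop6.png',a)
E
```

```text
t17.23 [500.5 118.2 105.7] [-3.141  0.     1.595] F [-0.2 -0.4  0.5] gap16.0 f0.0
[370 203]
```

View pics/crop6.png

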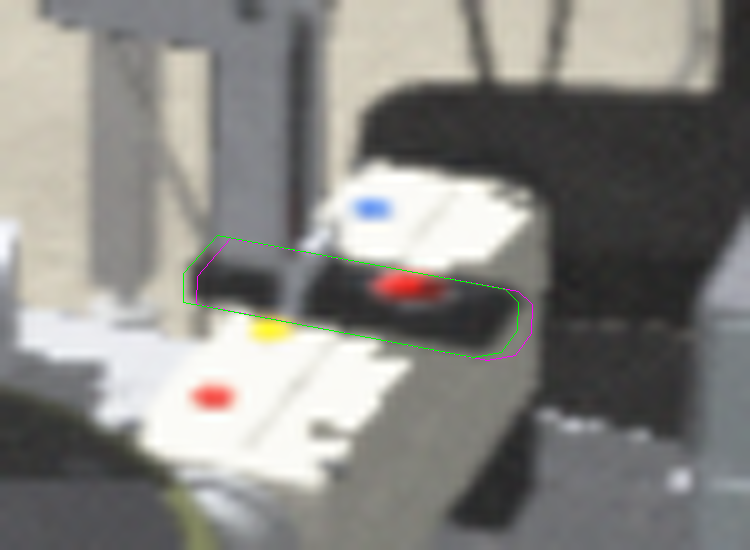

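The slider lies level across the roof, about 4–5 mm back of the TCP. I'll regrip it centred, lower and at 55 N, and lift it gently.

arm_command(plan=[[-0.66,0.004,0,0,0],[-0.66,0,0,0.0015,0],[-0.66,0,0,0,0],[-0.9,0,0,0,0],[-0.9,0,0,0,0],[-0.9,0,0,0,0],[-0.9,0,0,0,0]], newtons=55)

```text
clock: 18.15
eef_pos: [500.4, 122.2, 104.3]
eef_rot: [-3.142, 0.0, 1.595]
wrist_force: [0.9, -0.4, -0.8]
finger_gap: 9.4
finger_force: 55.0
```

arm_command(plan=[[-0.9,0,0,-0.004,0],[-0.9,0,0,-0.01,0],[-0.9,0,0,-0.015,0],[-0.9,0.005,0,-0.015,0],[-0.9,0.012,0,-0.015,0],[-0.9,0.02,0,-0.015,0],[-0.9,0.02,0,-0.01,0],[-0.9,0.02,0,-0.005,0],[-0.9,0.01,0,0,0],[-0.9,0.004,0,0,0],[-0.9,0,0,0,0],[-0.9,0,0,0,0]])

```text
clock: 19.65
eef_pos: [498.2, 212.8, 193.1]
eef_rot: [-3.141, 0.0, 1.594]
wrist_force: [-0.5, -1.1, -1.3]
finger_gap: 9.5
finger_force: 55.0
```

```bash
cat >> h.py <<'E'
def heldview(name,qs):
    s=st(); d=cam('scene'); f=lambda p:barpts(s['eef_pos'],s['eef_rot'][2],*p)
    o=project(d,f((0,12,0))).mean(0).astype(int); x0,y0=o[0]-35,o[1]-25
    a=cv2.resize(d['img'][y0:y0+50,x0:x0+70],None,fx=11,fy=11,interpolation=cv2.INTER_CUBIC)
    for q,col in zip(qs,((255,0,255),(0,255,0))):
        hh=cv2.convexHull(((project(d,f(q))-[x0,y0]+.5)*11).astype(np.int32)); cv2.polylines(a,[hh],True,col,1)
    cv2.imwrite('pics/'+name,a)
    return d,s
E
python3 - <<'E'
from h import *
heldview('crop7.png',[(0,10.3,0)])
E
```

```text
t19.65 [498.2 212.8 193.1] [-3.141  0.     1.594] F [-0.5 -1.1 -1.3] gap9.5 f55.0
```

View pics/crop7.png

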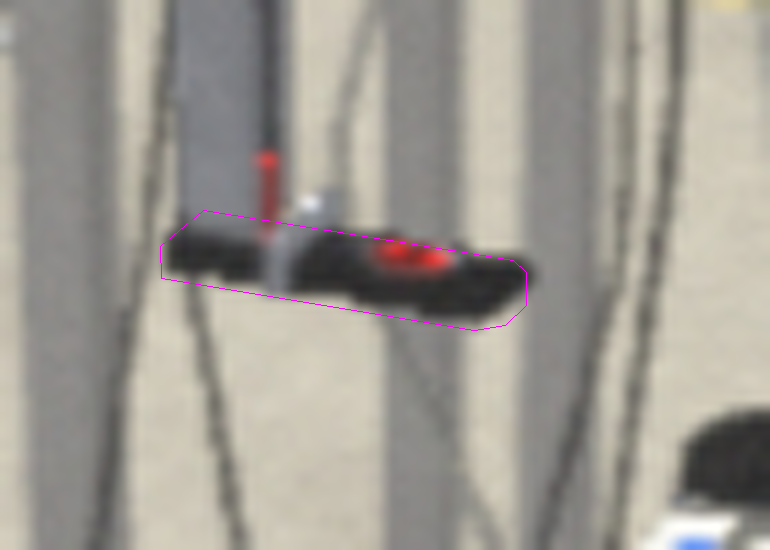

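The slider is level in the grip now. I'll move to the front of the red slot.

```bash
python3 - <<'E'
from h import *
yu=np.pi/2+TU[2]; x,y=tl(TU,-63,122); print(x,y)
rows([(x,y,140,yu),(x,y,73.6,yu)],-.9,.02)
E
```

```text
433.6904242090095 211.35301083431528
9
[[-0.9,0.0,-0.013,0.011,-0.0],[-0.9,0.0,-0.013,0.01,-0.0],[-0.9,0.0,-0.013,0.011,-0.0],[-0.9,0.0,-0.013,0.011,-0.001],[-0.9,0.0,-0.013,0.01,0.0],[-0.9,0.0,0.0,0.017,0.0],[-0.9,0.0,0.0,0.016,0.0],[-0.9,0.0,0.0,0.017,0.0],[-0.9,0.0,0.0,0.017,0.0]]
```

arm_command(plan=[[-0.9,0,-0.006,0.006,0],[-0.9,0,-0.013,0.01,0],[-0.9,0,-0.013,0.011,0],[-0.9,0,-0.013,0.011,0],[-0.9,0,-0.013,0.01,0],[-0.9,0,-0.007,0.015,0],[-0.9,0,0,0.016,0],[-0.9,0,0,0.016,0],[-0.9,0,0,0.014,0],[-0.9,0,0,0.007,0],[-0.9,0,0,0.003,0],[-0.9,0,0,0,0],[-0.9,0,0,0,0],[-0.9,0,0,0,0]])

```text
clock: 21.45
eef_pos: [433.4, 211.7, 74.6]
eef_rot: [3.141, -0.0, 1.595]
wrist_force: [0.1, -0.1, -0.8]
finger_gap: 9.5
finger_force: 55.0
```

```bash
cat >> h.py <<'E'
def tun(k):
    s=st(); X={'red':-63,'yellow':-21,'green':21,'blue':63}[k]; l=loc(TU,s['eef_pos']); print('tunnel local',np.round(l,2),'need dx %.1f dy %.1f (home 51), dz to 73.6: %.1f, roll %.3f'%(51-l[0*0+1],X-l[0],s['eef_pos'][2]-73.6,s['eef_rot'][2]-np.pi/2-TU[2]))
E
python3 -c "
from h import *
tun('red')"
```

```text
t21.45 [433.4 211.7  74.6] [ 3.141 -0.     1.595] F [ 0.1 -0.1 -0.8] gap9.5 f55.0
tunnel local [-63.28 122.38] need dx -71.4 dy 0.3 (home 51), dz to 73.6: 1.0, roll -0.000
```

arm_command(plan=[[-0.9,-0.003,0.0003,0.001,0],[-0.9,-0.006,0,0,0],[-0.9,-0.005,0,0,0],[-0.9,-0.004,0,0,0],[-0.9,-0.003,0,0,0],[-0.9,-0.003,0,0,0],[-0.9,-0.002,0,0,0],[-0.9,0,0,0,0],[-0.9,0,0,0,0]])

```text
clock: 22.58
eef_pos: [434.2, 185.7, 73.3]
eef_rot: [3.142, -0.0, 1.595]
wrist_force: [0.1, 0.6, -0.3]
finger_gap: 9.6
finger_force: 55.0
```

arm_command(plan=[[-0.9,-0.003,0,0,0],[-0.9,-0.005,0,0,0],[-0.9,-0.006,0,0,0],[-0.9,-0.006,0,0,0],[-0.9,-0.006,0,0,0],[-0.9,-0.005,0,0,0],[-0.9,-0.004,0,0,0],[-0.9,-0.003,0,0,0],[-0.9,0,0,0,0],[-0.9,0,0,0,0]])

```text
clock: 23.82
eef_pos: [435.1, 147.8, 73.3]
eef_rot: [3.142, -0.0, 1.595]
wrist_force: [0.4, -0.6, -1.2]
finger_gap: 9.4
finger_force: 55.0
```

```bash
python3 -c "
from h import *
tun('red')"
```

```text
t23.82 [435.1 147.8  73.3] [ 3.142 -0.     1.595] F [ 0.4 -0.6 -1.2] gap9.4 f55.0
tunnel local [-63.14  58.4 ] need dx -7.4 dy 0.1 (home 51), dz to 73.6: -0.3, roll 0.000
```

Clean insertion so far. Now I'll push home in small steps until the flange makes contact.

arm_command(plan=[[-0.9,-0.003,0,0,0],[-0.9,-0.002,0,0,0],[-0.9,-0.001,0,0,0],[-0.9,-0.001,0,0,0],[-0.9,0,0,0,0],[-0.9,0,0,0,0]])

```text
clock: 24.58
eef_pos: [435.2, 141.9, 73.4]
eef_rot: [3.141, -0.002, 1.595]
wrist_force: [-1.0, 12.4, -0.8]
finger_gap: 9.6
finger_force: 55.0
```

arm_command(plan=[[-0.9,-0.001,0,0,0],[-0.9,0,0,0.001,0],[-0.9,0,0,0.0005,0],[-0.9,0,0,0,0],[-0.9,0,0,0,0]])

```text
clock: 25.2
eef_pos: [435.5, 141.8, 72.7]
eef_rot: [3.14, -0.004, 1.595]
wrist_force: [-4.0, 20.1, 7.3]
finger_gap: 9.8
finger_force: 55.0
```

arm_command(plan=[[-0.55,0,0,0,0],[-0.55,0,0,0,0],[-0.55,0,0,0,0],[-0.55,0,0,-0.015,0],[-0.55,0,0,-0.03,0],[-0.55,0.02,0.0,-0.03,0],[-0.55,0.04,0.0,-0.02,0],[-0.55,0.02,0,0,0],[-0.55,0,0,0,0],[-0.55,0,0,0,0]])

```text
clock: 26.45
eef_pos: [433.3, 219.0, 167.0]
eef_rot: [-3.141, 0.0, 1.595]
wrist_force: [-0.3, 0.4, 0.0]
finger_gap: 20.8
finger_force: 0.0
```

```bash
python3 - <<'E'
from h import *
st(); c=cam('top'); np.savez('top3.npz',**{k:np.array(v) for k,v in c.items()}); grips(c); 
print('red grip expected',tl(TU,-63,51))
grips(c,(325,345,160,210),92)
yw=np.pi/2+TR[2]; x,y=tl(TR,20.9,25.3); print(x,y)
rows([(x,y,110,yw),(x,y,40,yw),(x,y,15.3,yw)],-.45,.03)
E
```

```text
t26.45 [433.3 219.  167. ] [-3.141  0.     1.595] F [-0.3  0.4  0. ] gap20.8 f0.0
red grip expected (np.float64(435.3942606297207), np.float64(140.37345785283014))
491.5844732994192 307.35111751361177
9
[[-0.45,0.017,0.012,0.011,-0.051],[-0.45,0.017,0.013,0.012,-0.05],[-0.45,0.016,0.014,0.011,-0.051],[-0.45,0.016,0.014,0.012,-0.051],[-0.45,0.014,0.016,0.011,-0.051],[-0.45,0.0,0.0,0.023,0.0],[-0.45,0.0,0.0,0.024,0.0],[-0.45,0.0,0.0,0.023,0.0],[-0.45,0.0,0.0,0.025,0.0]]
```

arm_command(plan=[[-0.62,0.01,0.006,0.006,-0.03],[-0.62,0.017,0.012,0.011,-0.05],[-0.62,0.017,0.013,0.012,-0.05],[-0.62,0.016,0.014,0.011,-0.051],[-0.62,0.014,0.016,0.012,-0.051],[-0.62,0.007,0.008,0.007,-0.022],[-0.62,0,0,0.02,0],[-0.62,0,0,0.024,0],[-0.62,0,0,0.02,0],[-0.62,0,0,0.01,0],[-0.62,0,0,0,0],[-0.62,0,0,0,0],[-0.62,0,0,0,0]])

```text
clock: 28.12
eef_pos: [491.8, 309.6, 34.6]
eef_rot: [3.14, -0.0, 1.849]
wrist_force: [0.2, -0.3, -0.5]
finger_gap: 18.0
finger_force: 0.0
```

```bash
cat >> h.py <<'E'
def tray(X,z=17,Y=25.3):
    s=st(); l=loc(TR,s['eef_pos']); print('tray local',np.round(l,2),'need dx %.1f dy %.1f dz %.1f roll %.3f'%(Y-l[1],X-l[0],s['eef_pos'][2]-z,s['eef_rot'][2]-np.pi/2-TR[2]))
E
python3 -c "
from h import *
tray(20.9)"
```

```text
t28.12 [491.8 309.6  34.6] [ 3.14  -0.     1.849] F [ 0.2 -0.3 -0.5] gap18.0 f0.0
tray local [21.75 27.39] need dx -2.1 dy -0.8 dz 17.6 roll 0.001
```

arm_command(plan=[[-0.62,-0.002,-0.001,0.006,0],[-0.62,0,0,0.008,0],[-0.62,0,0,0.004,0],[-0.62,0,0,0,0],[-0.62,0,0,0.001,0],[-0.62,0,0,0.001,0],[-0.62,0,0,0,0],[-0.62,0,0,0,0]])

```text
clock: 29.12
eef_pos: [491.1, 307.2, 13.9]
eef_rot: [3.141, -0.0, 1.849]
wrist_force: [0.1, 0.4, 0.2]
finger_gap: 17.7
finger_force: 0.0
```

arm_command(plan=[[-0.62,0,0,0.001,0],[-0.62,0,0,0.0005,0],[-0.62,0,0,0,0],[-0.62,0,0,0,0]])

```text
clock: 29.62
eef_pos: [491.2, 307.3, 13.3]
eef_rot: [3.141, -0.0, 1.849]
wrist_force: [-5.1, -2.5, 11.6]
finger_gap: 17.8
finger_force: 5.6
```

arm_command(plan=[[-0.62,0,0,-0.0022,0],[-0.62,0,0,0,0],[-0.9,0,0,0,0],[-0.9,0,0,0,0],[-0.9,0,0,0,0],[-0.9,0,0,0,0]], newtons=55)

```text
clock: 30.38
eef_pos: [491.0, 307.2, 14.4]
eef_rot: [-3.141, 0.0, 1.849]
wrist_force: [0.4, 0.6, -0.2]
finger_gap: 9.4
finger_force: 55.0
```

```bash
python3 - <<'E'
from h import *
s=st(); yu=np.pi/2+TU[2]; p=s['eef_pos']; tray(20.9,14.5); x,y=tl(TU,21,128); print(x,y)
rows([(p[0],p[1],110,1.848),(x,y,110,yu)],-.9,.025)
E
```

```text
t30.38 [491.  307.2  14.4] [-3.141  0.     1.849] F [ 0.4  0.6 -0.2] gap9.4 f55.0
t30.38 [491.  307.2  14.4] [-3.141  0.     1.849] F [ 0.4  0.6 -0.2] gap9.4 f55.0
tray local [20.3  25.31] need dx -0.0 dy 0.6 dz -0.1 roll 0.001
517.5222471938051 219.36708938683148
8
[[-0.9,0.0,0.0,-0.024,0.0],[-0.9,0.0,0.0,-0.024,0.0],[-0.9,0.0,0.0,-0.024,0.001],[-0.9,0.0,0.0,-0.024,-0.0],[-0.9,-0.023,0.0,0.0,0.063],[-0.9,-0.023,0.002,0.0,0.064],[-0.9,-0.022,0.003,0.0,0.063],[-0.9,-0.023,0.005,0.0,0.063]]
```

arm_command(plan=[[-0.9,0,0,-0.006,0],[-0.9,0,0,-0.014,0],[-0.9,0,0,-0.02,0],[-0.9,0,0,-0.022,0],[-0.9,0,0,-0.018,0],[-0.9,-0.01,0,-0.01,0.03],[-0.9,-0.018,0.001,-0.006,0.055],[-0.9,-0.022,0.002,0,0.063],[-0.9,-0.022,0.003,0,0.063],[-0.9,-0.014,0.003,0,0.042],[-0.9,-0.005,0.001,0,0],[-0.9,0,0,0,0],[-0.9,0,0,0,0]])

```text
clock: 32.0
eef_pos: [516.1, 219.5, 110.4]
eef_rot: [-3.141, -0.0, 1.597]
wrist_force: [0.1, -0.1, -0.4]
finger_gap: 9.7
finger_force: 55.0
```

```bash
python3 -c "
from h import *
tun('green')
heldview('crop8.png',[(0,10,0)])"
```

```text
t32.00 [516.1 219.5 110.4] [-3.141 -0.     1.597] F [ 0.1 -0.1 -0.4] gap9.7 f55.0
tunnel local [ 19.6  128.14] need dx -77.1 dy 1.4 (home 51), dz to 73.6: 36.8, roll 0.002
t32.00 [516.1 219.5 110.4] [-3.141 -0.     1.597] F [ 0.1 -0.1 -0.4] gap9.7 f55.0
```

View pics/crop8.png

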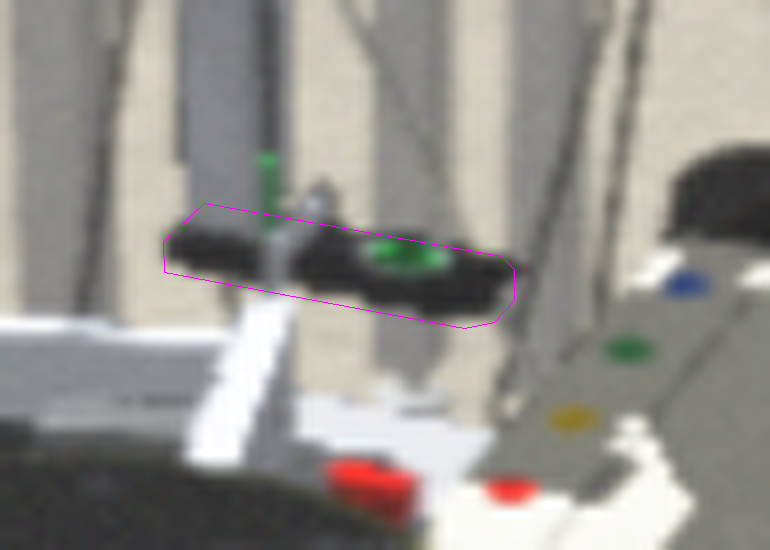

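Green is level in the grip, and the red grip is visible at the red slot. I'll insert green.

arm_command(plan=[[-0.9,0,0.0014,0.008,0],[-0.9,0,0,0.014,0],[-0.9,0,0,0.01,0],[-0.9,0,0,0.0045,0],[-0.9,-0.004,0,0,0],[-0.9,-0.008,0,0,0],[-0.9,-0.008,0,0,0],[-0.9,-0.005,0,0,0],[-0.9,-0.004,0,0,0],[-0.9,-0.003,0,0,0],[-0.9,0,0,0,0],[-0.9,0,0,0,0]])

```text
clock: 33.55
eef_pos: [518.5, 187.2, 74.0]
eef_rot: [3.142, -0.0, 1.596]
wrist_force: [-0.6, -0.1, -2.0]
finger_gap: 9.5
finger_force: 55.0
```

```bash
python3 -c "
from h import *
tun('green')"
```

```text
t33.55 [518.5 187.2  74. ] [ 3.142 -0.     1.596] F [-0.6 -0.1 -2. ] gap9.5 f55.0
tunnel local [21.19 95.79] need dx -44.8 dy -0.2 (home 51), dz to 73.6: 0.4, roll 0.001
```

arm_command(plan=[[-0.9,-0.003,0,0.0006,0],[-0.9,-0.005,0,0,0],[-0.9,-0.006,0,0,0],[-0.9,-0.006,0,0,0],[-0.9,-0.006,0,0,0],[-0.9,-0.005,0,0,0],[-0.9,-0.004,0,0,0],[-0.9,-0.003,0,0,0],[-0.9,-0.002,0,0,0],[-0.9,-0.002,0,0,0],[-0.9,0,0,0,0],[-0.9,0,0,0,0]])

```text
clock: 35.05
eef_pos: [519.5, 145.1, 73.4]
eef_rot: [3.142, -0.0, 1.596]
wrist_force: [-0.2, 0.3, -1.0]
finger_gap: 9.7
finger_force: 55.0
```

arm_command(plan=[[-0.9,-0.001,0,0,0],[-0.9,-0.001,0,0,0],[-0.9,-0.001,0,0,0],[-0.9,0,0,0,0],[-0.9,0,0,0,0]])

```text
clock: 35.67
eef_pos: [519.6, 144.1, 73.5]
eef_rot: [3.141, -0.003, 1.596]
wrist_force: [-0.1, 15.1, -2.2]
finger_gap: 9.1
finger_force: 55.0
```

arm_command(plan=[[-0.9,-0.001,0,0,0],[-0.9,0,0,0.001,0],[-0.9,0,0,0.0005,0],[-0.9,0,0,0,0],[-0.55,0,0,0,0],[-0.55,0,0,0,0],[-0.55,0,0,0,0],[-0.55,0,0,-0.015,0],[-0.55,0,0,-0.03,0],[-0.55,0,0.0,-0.04,0],[-0.55,-0.02,0.0,-0.05,0],[-0.55,-0.05,0,-0.04,0],[-0.55,-0.05,0,0,0],[-0.55,-0.05,0,0,0],[-0.55,0,0,0,0],[-0.55,0,0,0,0]])

```text
clock: 37.67
eef_pos: [523.8, -27.4, 246.6]
eef_rot: [3.141, -0.0, 1.595]
wrist_force: [0.9, 0.7, 0.4]
finger_gap: 21.1
finger_force: 0.0
```

```bash
cat >> h.py <<'E'
def pull(c):
    g=c['img'].min(2); a=rect(c,*TR,60,np.arange(-110,175,1.),np.arange(-32,33,1.)).min(2)
    m=(a>135).astype(np.uint8); n,l,s,ce=cv2.connectedComponentsWithStats(m)
    for i in range(1,n):
        if 250<s[i,4]<1200: print('pull?',s[i],'tray x %.1f y %.1f'%(ce[i][1]-110,ce[i][0]-32))
E
python3 - <<'E'
from h import *
st(); c=cam('top'); np.savez('top4.npz',**{k:np.array(v) for k,v in c.items()}); grips(c); pull(c)
print('tunnel grips'); grips(c,(318,345,140,210),92); print([np.round(tl(TU,x,52)) for x in(-63,21)])
pull(dict(np.load('top0.npz'))); pull(dict(np.load('top1.npz')))
E
```

```text
t37.67 [523.8 -27.4 246.6] [ 3.141 -0.     1.595] F [0.9 0.7 0.4] gap21.1 f0.0
red 38 326.8 192.8 world [442.6 140.3  34. ] tray [ -71.9 -122. ] z 89.7
green 28 325.5 165.8 world [530.6 142.5  34. ] tray [  13.3 -144. ] z 89.5
blue 22 292.9 185.5 world [468.6 249.   34. ] tray [-17.2 -24.6] z 15.3
blue 37 278.1 189.8 world [455.3 297.   34. ] tray [-16.8  25.2] z 31.8
pull? [  8  31  57  18 844] tray x -70.5 y 2.3
pull? [  0 180  30  15 343] tray x 76.0 y -17.3
tunnel grips
red 38 326.8 192.8 world [435.6 141.4  92. ] tray [ -78.3 -119. ] z 89.7
green 28 325.5 165.8 world [519.4 143.5  92. ] tray [   2.8 -139.9] z 89.5
[array([435., 141.]), array([519., 143.])]
pull? [  0   0  65  20 998] tray x -100.5 y -0.9
pull? [  9 140  49  17 758] tray x 38.0 y 0.8
pull? [  8  31  57  18 838] tray x -70.5 y 2.1
pull? [ 29  87  12  95 759] tray x 22.9 y 3.2
pull? [  0 180  30  13 326] tray x 75.9 y -17.8
```

```bash
python3 - <<'E'
from h import *
yw=np.pi/2+TR[2]; x,y=tl(TR,-69.3,0.5); print(x,y)
rows([(x,y,200,yw),(x,y,60,yw)],-.3,.05)
E
```

```text
411.604967955335 258.8293829515044
10
[[-0.3,0.041,-0.015,0.007,-0.036],[-0.3,0.042,-0.013,0.006,-0.036],[-0.3,0.042,-0.012,0.007,-0.036],[-0.3,0.043,-0.011,0.007,-0.036],[-0.3,0.043,-0.009,0.006,-0.036],[-0.3,0.043,-0.007,0.007,-0.035],[-0.3,0.043,-0.006,0.006,-0.036],[-0.3,0.0,0.0,0.047,-0.0],[-0.3,0.0,0.0,0.047,-0.0],[-0.3,0.0,0.0,0.046,-0.0]]
```

arm_command(plan=[[-0.3,0.041,-0.015,0.007,-0.036],[-0.3,0.042,-0.013,0.006,-0.036],[-0.3,0.042,-0.012,0.007,-0.036],[-0.3,0.043,-0.011,0.007,-0.036],[-0.3,0.043,-0.009,0.006,-0.036],[-0.3,0.043,-0.007,0.007,-0.035],[-0.3,0.043,-0.006,0.006,-0.036],[-0.3,0,0,0.047,0],[-0.3,0,0,0.047,0],[-0.3,0,0,0.036,0],[-0.3,0,0,0,0],[-0.3,0,0,0,0],[-0.3,0,0,0,0]])

```text
clock: 39.35
eef_pos: [412.6, 258.4, 71.6]
eef_rot: [3.139, -0.001, 1.847]
wrist_force: [-0.6, 0.4, -0.7]
finger_gap: 33.1
finger_force: 0.0
```

```bash
python3 -c "
from h import *
tray(-69.3,44,0.5)"
```

```text
t39.35 [412.6 258.4  71.6] [ 3.139e+00 -1.000e-03  1.847e+00] F [-0.6  0.4 -0.7] gap33.1 f0.0
tray local [-68.5   -0.22] need dx 0.7 dy -0.8 dz 27.6 roll -0.001
```

arm_command(plan=[[-0.3,0,-0.001,0.012,0],[-0.3,0,0,0.012,0],[-0.3,0,0,0.003,0],[-0.3,0,0,0,0],[-0.9,0,0,0,0],[-0.9,0,0,0,0],[-0.9,0,0,0,0],[-0.9,0,0,0,0]], newtons=20)

```text
clock: 40.35
eef_pos: [410.8, 257.4, 42.8]
eef_rot: [-3.141, 0.0, 1.847]
wrist_force: [-0.2, 0.9, -4.1]
finger_gap: 11.7
finger_force: 19.9
```

arm_command(plan=[[-0.9,0,0.004,0,0],[-0.9,0,0.008,0,0],[-0.9,0,0.012,0,0],[-0.9,0,0.014,0,0],[-0.9,0,0.014,0,0],[-0.9,0,0.014,0,0],[-0.9,0,0.014,0,0],[-0.9,0,0.014,0,0],[-0.9,0,0.014,0,0],[-0.9,0,0.014,0,0],[-0.9,0,0.014,0,0],[-0.9,0,0.014,0,0],[-0.9,0,0.014,0,0],[-0.9,0,0.014,0,0],[-0.9,0,0.012,0,0],[-0.9,0,0.01,0,0],[-0.9,0,0.006,0,0],[-0.9,0,0.003,0,0],[-0.9,0,0,0,0]])

```text
clock: 42.72
eef_pos: [612.2, 314.5, 43.0]
eef_rot: [3.141, -0.0, 1.847]
wrist_force: [-0.4, 0.4, -1.7]
finger_gap: 11.9
finger_force: 20.0
```

Release, retreat, and look at the other two pockets.

arm_command(plan=[[-0.4,0,0,0,0],[-0.4,0,0,0,0],[-0.4,0,0,-0.02,0],[-0.4,0,0,-0.05,0],[-0.4,-0.03,0,-0.06,0],[-0.4,-0.05,-0.01,-0.05,0],[-0.4,-0.05,-0.01,0,0],[-0.4,-0.05,-0.01,0,0],[-0.4,-0.05,-0.01,0,0],[-0.4,-0.05,0,0,0],[-0.4,-0.03,0,0,0],[-0.4,0,0,0,0],[-0.4,0,0,0,0]])

```text
clock: 44.35
eef_pos: [656.8, 14.4, 213.5]
eef_rot: [3.141, 0.0, 1.847]
wrist_force: [0.0, 0.0, 0.1]
finger_gap: 28.5
finger_force: 0.0
```

```bash
python3 - <<'E'
from h import *
s=st(); print(loc(TR,(612.2,314.5))); c=cam('top'); np.savez('top5.npz',**{k:np.array(v) for k,v in c.items()}); grips(c); pull(c)
cv2.imwrite('pics/crop9.png',cv2.resize(c['img'][120:220,240:365],None,fx=6,fy=6,interpolation=cv2.INTER_CUBIC))
E
```

```text
t44.35 [656.8  14.4 213.5] [3.141 0.    1.847] F [0.  0.  0.1] gap28.5 f0.0
(np.float64(138.87269822452507), np.float64(-0.8085096412617148))
red 36 326.7 192.8 world [442.6 140.4  34. ] tray [ -71.9 -121.9] z 91.0
yellow 32 296.7 198.0 world [427.8 237.3  34. ] tray [-59.6 -24.6] z 13.1
yellow 49 281.6 202.0 world [415.7 286.   34. ] tray [-58.   25.6] z 16.4
green 27 325.5 165.9 world [530.5 142.5  34. ] tray [  13.2 -143.9] z 89.4
green 77 297.8 226.1 world [337.5 234.8  34. ] tray [-147.1   -2.3] z 21.4
blue 31 293.3 186.5 world [465.3 247.6  34. ] tray [-20.7 -25. ] z 14.5
blue 46 278.1 190.4 world [453.7 297.   34. ] tray [-18.4  25.7] z 26.3
pull? [  0  30  41  76 791] tray x -42.3 y 0.1
pull? [  9 240  48  18 759] tray x 139.0 y -0.0
```

View pics/crop9.png

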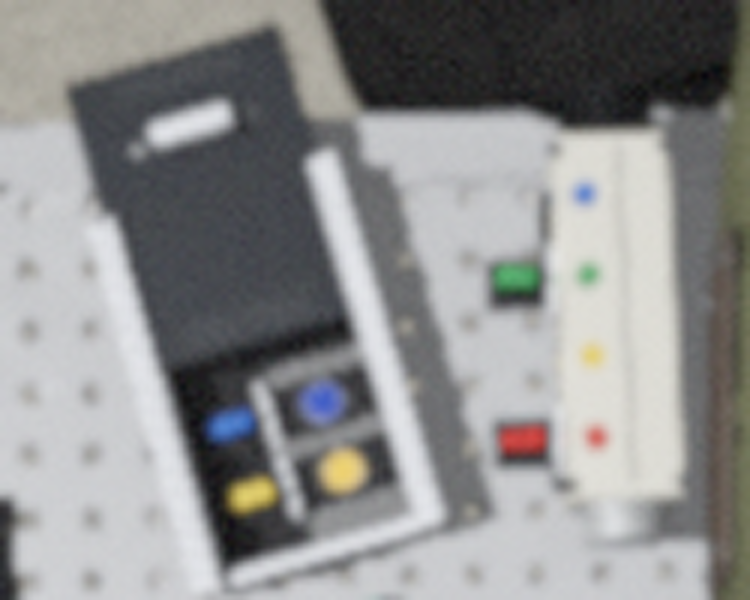

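The crop shows blue (grip (230,425)) in the third pocket and yellow (252,493) in the end one, so all four are present. Red and green sit home at (522,440) and (517,278). Next is blue.

```bash
python3 - <<'E'
from h import *
yw=np.pi/2+TR[2]; x,y=tl(TR,-18.8,25.5); print(x,y)
rows([(x,y,180,yw),(x,y,50,yw)],-.62,.045)
E
```

```text
453.343135933939 296.6866852033797
11
[[-0.62,0.041,-0.015,0.004,0.0],[-0.62,0.041,-0.015,0.004,0.0],[-0.62,0.041,-0.014,0.005,0.0],[-0.62,0.04,-0.015,0.004,0.0],[-0.62,0.041,-0.015,0.004,0.0],[-0.62,0.041,-0.015,0.004,0.0],[-0.62,0.041,-0.015,0.004,0.0],[-0.62,0.041,-0.015,0.004,0.0],[-0.62,0.0,0.0,0.043,0.0],[-0.62,0.0,0.0,0.044,0.0],[-0.62,0.0,0.0,0.043,0.0]]
```

arm_command(plan=[[-0.62,0.041,-0.015,0.004,0],[-0.62,0.041,-0.015,0.004,0],[-0.62,0.041,-0.014,0.005,0],[-0.62,0.04,-0.015,0.004,0],[-0.62,0.041,-0.015,0.004,0],[-0.62,0.041,-0.015,0.004,0],[-0.62,0.041,-0.015,0.004,0],[-0.62,0.041,-0.015,0.004,0],[-0.62,0,0,0.043,0],[-0.62,0,0,0.044,0],[-0.62,0,0,0.043,0],[-0.62,0,0,0,0],[-0.62,0,0,0,0],[-0.62,0,0,0,0]])

```text
clock: 46.15
eef_pos: [454.1, 296.5, 51.6]
eef_rot: [3.139, -0.001, 1.847]
wrist_force: [0.3, -0.0, 0.6]
finger_gap: 17.9
finger_force: 0.0
```

```bash
python3 -c "
from h import *
tray(-18.8,14.4,25.5)"
```

```text
t46.15 [454.1 296.5  51.6] [ 3.139e+00 -1.000e-03  1.847e+00] F [ 0.3 -0.   0.6] gap17.9 f0.0
tray local [-18.12  25.07] need dx 0.4 dy -0.7 dz 37.2 roll -0.001
```

arm_command(plan=[[-0.62,0,-0.0007,0.01,0],[-0.62,0,0,0.013,0],[-0.62,0,0,0.008,0],[-0.62,0,0,0.004,0],[-0.62,0,0,0,0],[-0.62,0,0,0,0],[-0.62,0,0,0,0]])

```text
clock: 47.02
eef_pos: [452.9, 295.7, 14.9]
eef_rot: [3.141, -0.0, 1.847]
wrist_force: [0.7, 0.8, -0.0]
finger_gap: 17.3
finger_force: 0.0
```

arm_command(plan=[[-0.62,0.0005,0,0.0005,0],[-0.62,0,0,0,0],[-0.9,0,0,0,0],[-0.9,0,0,0,0],[-0.9,0,0,0,0],[-0.9,0,0,0,0]], newtons=55)

```text
clock: 47.78
eef_pos: [452.6, 296.1, 14.1]
eef_rot: [3.141, -0.0, 1.847]
wrist_force: [0.7, 0.8, 0.7]
finger_gap: 9.3
finger_force: 55.0
```

```bash
python3 - <<'E'
from h import *
s=st(); yu=np.pi/2+TU[2]; p=s['eef_pos']; tray(-19,14.5,25.3); x,y=tl(TU,63,128); print(x,y)
rows([(p[0],p[1],115,1.848),(x,y,110,yu)],-.9,.025)
E
```

```text
t47.77 [452.6 296.1  14.1] [ 3.141 -0.     1.847] F [0.7 0.8 0.7] gap9.3 f55.0
t47.77 [452.6 296.1  14.1] [ 3.141 -0.     1.847] F [0.7 0.8 0.7] gap9.3 f55.0
tray local [-19.67  25.13] need dx 0.2 dy 0.7 dz -0.4 roll -0.001
559.510151774402 220.37499262161833
11
[[-0.9,0.0,0.0,-0.02,-0.0],[-0.9,0.0,0.0,-0.02,-0.0],[-0.9,0.0,0.0,-0.021,-0.001],[-0.9,0.0,0.0,-0.02,0.0],[-0.9,0.0,0.0,-0.02,-0.0],[-0.9,-0.017,0.014,0.001,0.042],[-0.9,-0.016,0.014,0.001,0.042],[-0.9,-0.016,0.015,0.001,0.042],[-0.9,-0.015,0.016,0.0,0.043],[-0.9,-0.015,0.016,0.001,0.042],[-0.9,-0.014,0.017,0.001,0.042]]
```

arm_command(plan=[[-0.9,0,0,-0.006,0],[-0.9,0,0,-0.014,0],[-0.9,0,0,-0.02,0],[-0.9,0,0,-0.021,0],[-0.9,0,0,-0.02,0],[-0.9,0,0,-0.014,0],[-0.9,-0.008,0.007,-0.006,0.02],[-0.9,-0.017,0.014,0.001,0.042],[-0.9,-0.016,0.014,0.001,0.042],[-0.9,-0.016,0.015,0.001,0.042],[-0.9,-0.015,0.016,0.001,0.043],[-0.9,-0.014,0.016,0.001,0.042],[-0.9,-0.007,0.009,0,0.022],[-0.9,0,0,0,0],[-0.9,0,0,0,0],[-0.9,0,0,0,0]])

```text
clock: 49.78
eef_pos: [557.8, 220.1, 110.2]
eef_rot: [3.142, -0.0, 1.595]
wrist_force: [-0.7, -0.8, -0.7]
finger_gap: 9.5
finger_force: 55.0
```

```bash
cat >> h.py <<'E'
def tilt():
    "straight-line slope of the held bar's dark mask in the scene picture against the level model"
    s=manip.read_state(); d=cam('scene'); f=lambda p:barpts(s['eef_pos'],s['eef_rot'][2],*p)
    o=project(d,f((0,10,0)))
    x0,y0=(o.min(0)-4).astype(int); x1,y1=(o.max(0)+6).astype(int)
    m=(d['img'][y0:y1,x0:x1].max(2)<80).astype(np.uint8); n,l,t,_=cv2.connectedComponentsWithStats(m)
    v,u=np.nonzero(np.isin(l,[i for i in range(1,n) if t[i,4]>8]))
    mm=np.linalg.eigh(np.cov(u,v))[1][:,1]; r=sil(d,f((0,10,0)),(x0,x1,y0,y1))>.5; vv,uu=np.nonzero(r); m2=np.linalg.eigh(np.cov(uu,vv))[1][:,1]
    print('slope seen %.3f model %.3f'%(mm[1]/mm[0],m2[1]/m2[0]),'centre seen',np.round([u.mean()+x0,v.mean()+y0],1),'model',np.round([uu.mean()+x0,vv.mean()+y0],1),len(u),len(uu))
E
python3 -c "
from h import *
tun('blue'); tilt()"
```

```text
t49.77 [557.8 220.1 110.2] [ 3.142 -0.     1.595] F [-0.7 -0.8 -0.7] gap9.5 f55.0
tunnel local [ 61.3  127.73] need dx -76.7 dy 1.7 (home 51), dz to 73.6: 36.6, roll -0.000
slope seen 0.110 model 0.164 centre seen [341.8 186.7] model [341.2 186.2] 118 209
```

arm_command(plan=[[-0.9,0,0.0017,0.008,0],[-0.9,0,0,0.014,0],[-0.9,0,0,0.01,0],[-0.9,0,0,0.005,0],[-0.9,-0.004,0,0,0],[-0.9,-0.008,0,0,0],[-0.9,-0.008,0,0,0],[-0.9,-0.005,0,0,0],[-0.9,-0.004,0,0,0],[-0.9,-0.003,0,0,0],[-0.9,0,0,0,0],[-0.9,0,0,0,0]])

```text
clock: 51.32
eef_pos: [560.6, 187.8, 73.1]
eef_rot: [3.142, -0.0, 1.594]
wrist_force: [0.4, -0.2, -2.2]
finger_gap: 9.5
finger_force: 55.0
```

```bash
python3 -c "
from h import *
tun('blue')"
```

```text
t51.33 [560.6 187.8  73.1] [ 3.142 -0.     1.594] F [ 0.4 -0.2 -2.2] gap9.5 f55.0
tunnel local [63.34 95.38] need dx -44.4 dy -0.3 (home 51), dz to 73.6: -0.5, roll -0.001
```

arm_command(plan=[[-0.9,-0.003,-0.0003,0,0],[-0.9,-0.005,0,0,0],[-0.9,-0.006,0,0,0],[-0.9,-0.006,0,0,0],[-0.9,-0.006,0,0,0],[-0.9,-0.005,0,0,0],[-0.9,-0.004,0,0,0],[-0.9,-0.003,0,0,0],[-0.9,-0.002,0,0,0],[-0.9,-0.001,0,0,0],[-0.9,-0.001,0,0,0],[-0.9,-0.001,0,0,0],[-0.9,0,0,0,0],[-0.9,0,0,0,0]])

```text
clock: 53.08
eef_pos: [561.3, 144.7, 73.1]
eef_rot: [3.142, -0.0, 1.594]
wrist_force: [0.6, -0.4, -0.4]
finger_gap: 9.8
finger_force: 55.0
```

arm_command(plan=[[-0.9,-0.001,0,0,0],[-0.9,-0.001,0,0,0],[-0.9,-0.0005,0,0,0],[-0.9,0,0,0,0],[-0.9,0,0,0,0]])

```text
clock: 53.7
eef_pos: [561.3, 144.5, 73.3]
eef_rot: [3.141, -0.004, 1.594]
wrist_force: [0.5, 16.5, -2.2]
finger_gap: 9.4
finger_force: 55.0
```

arm_command(plan=[[-0.9,-0.001,0,0,0],[-0.9,0,0,0.001,0],[-0.9,0,0,0.0005,0],[-0.9,0,0,0,0],[-0.55,0,0,0,0],[-0.55,0,0,0,0],[-0.55,0,0,0,0],[-0.55,0,0,-0.015,0],[-0.55,0,0,-0.03,0],[-0.55,0,0,-0.04,0],[-0.55,0,0,-0.02,0],[-0.55,0,0,0,0],[-0.55,0,0,0,0]])

```text
clock: 55.32
eef_pos: [561.1, 141.0, 175.9]
eef_rot: [-3.141, 0.0, 1.594]
wrist_force: [-0.1, 0.3, -0.3]
finger_gap: 21.3
finger_force: 0.0
```

```bash
python3 - <<'E'
from h import *
st(); yw=np.pi/2+TR[2]; x,y=tl(TR,-58.8,25.5); print(x,y)
rows([(x,y,170,yw),(x,y,50,yw)],-.62,.045)
E
```

```text
t55.33 [561.1 141.  175.9] [-3.141  0.     1.594] F [-0.1  0.3 -0.3] gap21.3 f0.0
414.8679287632736 285.74783548440195
8
[[-0.62,0.03,-0.029,0.001,-0.051],[-0.62,0.031,-0.027,0.001,-0.051],[-0.62,0.032,-0.025,0.002,-0.05],[-0.62,0.034,-0.024,0.001,-0.051],[-0.62,0.034,-0.022,0.001,-0.051],[-0.62,0.0,0.0,0.04,-0.0],[-0.62,0.0,0.0,0.04,-0.0],[-0.62,0.0,0.0,0.04,-0.0]]
```

arm_command(plan=[[-0.62,0.03,-0.029,0.001,-0.051],[-0.62,0.031,-0.027,0.001,-0.051],[-0.62,0.032,-0.025,0.002,-0.05],[-0.62,0.034,-0.024,0.001,-0.051],[-0.62,0.034,-0.022,0.001,-0.051],[-0.62,0,0,0.04,0],[-0.62,0,0,0.04,0],[-0.62,0,0,0.04,0],[-0.62,0,0,0,0],[-0.62,0,0,0,0],[-0.62,0,0,0,0]])

```text
clock: 56.7
eef_pos: [415.8, 285.9, 52.1]
eef_rot: [3.139, -0.001, 1.848]
wrist_force: [0.3, 0.4, -0.2]
finger_gap: 17.6
finger_force: 0.0
```

```bash
python3 -c "
from h import *
tray(-58.8,14.4,25.5)"
```

```text
t56.70 [415.8 285.9  52.1] [ 3.139e+00 -1.000e-03  1.848e+00] F [ 0.3  0.4 -0.2] gap17.6 f0.0
tray local [-57.9   25.41] need dx 0.1 dy -0.9 dz 37.7 roll -0.000
```

arm_command(plan=[[-0.62,0.0005,0,0.01,0],[-0.62,0,0,0.013,0],[-0.62,0,0,0.008,0],[-0.62,0,0,0.0045,0],[-0.62,0,0,0,0],[-0.62,0,0,0,0],[-0.62,0,0,0,0]])

```text
clock: 57.58
eef_pos: [415.1, 286.1, 15.4]
eef_rot: [3.141, -0.0, 1.848]
wrist_force: [0.3, -1.1, -0.2]
finger_gap: 17.5
finger_force: 0.0
```

```bash
python3 -c "
from h import *
tray(-58.8,14.4,25.5)"
```

```text
t57.58 [415.1 286.1  15.4] [ 3.141 -0.     1.848] F [ 0.3 -1.1 -0.2] gap17.5 f0.0
tray local [-58.5   25.77] need dx -0.3 dy -0.3 dz 1.0 roll -0.000
```

arm_command(plan=[[-0.62,0,0,0.001,0],[-0.62,0,0,0,0],[-0.9,0,0,0,0],[-0.9,0,0,0,0],[-0.9,0,0,0,0],[-0.9,0,0,0,0]], newtons=55)

```text
clock: 58.32
eef_pos: [414.9, 286.0, 14.1]
eef_rot: [3.142, -0.0, 1.848]
wrist_force: [-0.2, -0.5, 0.4]
finger_gap: 9.9
finger_force: 55.0
```

```bash
python3 - <<'E'
from h import *
s=st(); yu=np.pi/2+TU[2]; p=s['eef_pos']; tray(-59,14.5,25.3); x,y=tl(TU,-21,128); print(x,y)
rows([(p[0],p[1],115,1.848),(x,y,110,yu)],-.9,.025)
E
```

```text
t58.33 [414.9 286.   14.1] [ 3.142 -0.     1.848] F [-0.2 -0.5  0.4] gap9.9 f55.0
t58.33 [414.9 286.   14.1] [ 3.142 -0.     1.848] F [-0.2 -0.5  0.4] gap9.9 f55.0
tray local [-58.65  25.74] need dx -0.4 dy -0.3 dz -0.4 roll 0.000
475.53434261320825 218.35918615204457
9
[[-0.9,0.0,0.0,-0.02,-0.0],[-0.9,0.0,0.0,-0.02,-0.0],[-0.9,0.0,0.0,-0.021,-0.0],[-0.9,0.0,0.0,-0.02,-0.0],[-0.9,0.0,0.0,-0.02,-0.0],[-0.9,-0.02,0.01,0.001,0.063],[-0.9,-0.02,0.011,0.002,0.064],[-0.9,-0.019,0.013,0.001,0.063],[-0.9,-0.018,0.013,0.001,0.063]]
```

arm_command(plan=[[-0.9,0,0,-0.006,0],[-0.9,0,0,-0.014,0],[-0.9,0,0,-0.02,0],[-0.9,0,0,-0.021,0],[-0.9,0,0,-0.02,0],[-0.9,0,0,-0.014,0],[-0.9,-0.008,0.004,-0.006,0.03],[-0.9,-0.018,0.01,0.001,0.06],[-0.9,-0.019,0.012,0.002,0.063],[-0.9,-0.018,0.013,0.001,0.063],[-0.9,-0.012,0.01,0.001,0.037],[-0.9,-0.004,0,0,0],[-0.9,0,0,0,0],[-0.9,0,0,0,0]])

```text
clock: 60.08
eef_pos: [476.0, 216.7, 110.2]
eef_rot: [-3.142, -0.0, 1.596]
wrist_force: [-0.1, -0.7, -1.0]
finger_gap: 9.3
finger_force: 55.0
```

```bash
python3 -c "
from h import *
tun('yellow'); tilt()"
```

```text
t60.08 [476.  216.7 110.2] [-3.142 -0.     1.596] F [-0.1 -0.7 -1. ] gap9.3 f55.0
tunnel local [-20.57 126.37] need dx -75.4 dy -0.4 (home 51), dz to 73.6: 36.6, roll 0.001
slope seen 0.092 model 0.174 centre seen [330.6 199.5] model [330.5 197.6] 158 234
```

arm_command(plan=[[-0.9,0,-0.0004,0.008,0],[-0.9,0,0,0.014,0],[-0.9,0,0,0.01,0],[-0.9,0,0,0.005,0],[-0.9,-0.004,0,0,0],[-0.9,-0.008,0,0,0],[-0.9,-0.008,0,0,0],[-0.9,-0.005,0,0,0],[-0.9,-0.003,0,0,0],[-0.9,-0.002,0,0,0],[-0.9,0,0,0,0],[-0.9,0,0,0,0]])

```text
clock: 61.62
eef_pos: [476.7, 186.4, 73.1]
eef_rot: [3.142, 0.0, 1.595]
wrist_force: [-0.5, -0.3, -0.9]
finger_gap: 9.3
finger_force: 55.0
```

```bash
python3 -c "
from h import *
tun('yellow')"
```

```text
t61.62 [476.7 186.4  73.1] [3.142 0.    1.595] F [-0.5 -0.3 -0.9] gap9.3 f55.0
tunnel local [-20.64  96.05] need dx -45.1 dy -0.4 (home 51), dz to 73.6: -0.5, roll 0.000
```

arm_command(plan=[[-0.9,-0.003,-0.0003,0,0],[-0.9,-0.005,0,0,0],[-0.9,-0.006,0,0,0],[-0.9,-0.006,0,0,0],[-0.9,-0.006,0,0,0],[-0.9,-0.005,0,0,0],[-0.9,-0.004,0,0,0],[-0.9,-0.003,0,0,0],[-0.9,-0.002,0,0,0],[-0.9,-0.001,0,0,0],[-0.9,-0.001,0,0,0],[-0.9,-0.001,0,0,0],[-0.9,0,0,0,0],[-0.9,0,0,0,0]])

```text
clock: 63.38
eef_pos: [477.4, 143.4, 73.1]
eef_rot: [-3.142, -0.0, 1.595]
wrist_force: [-0.7, 0.4, -0.5]
finger_gap: 9.4
finger_force: 55.0
```

arm_command(plan=[[-0.9,-0.001,0,0,0],[-0.9,-0.0005,0,0,0],[-0.9,0,0,0,0],[-0.9,0,0,0,0]])

```text
clock: 63.88
eef_pos: [477.4, 142.9, 73.2]
eef_rot: [3.141, -0.002, 1.595]
wrist_force: [-0.5, 9.0, -1.6]
finger_gap: 9.0
finger_force: 55.0
```

arm_command(plan=[[-0.9,-0.0015,0,0,0],[-0.9,0,0,0.001,0],[-0.9,0,0,0.0005,0],[-0.9,0,0,0,0],[-0.55,0,0,0,0],[-0.55,0,0,0,0],[-0.55,0,0,0,0],[-0.55,0,0,-0.015,0],[-0.55,0,0,-0.03,0],[-0.55,0,0.0,-0.04,0],[-0.55,-0.02,0.0,-0.05,0],[-0.55,-0.05,0.02,-0.03,0],[-0.55,-0.05,0.03,0,0],[-0.55,-0.05,0.03,0,0],[-0.55,0,0,0,0],[-0.55,0,0,0,0]])

```text
clock: 65.88
eef_pos: [561.2, -27.5, 237.1]
eef_rot: [3.142, -0.0, 1.594]
wrist_force: [-0.0, -0.0, 0.0]
finger_gap: 21.2
finger_force: 0.0
```

```bash
python3 - <<'E'
from h import *
st(); c=cam('top'); np.savez('top6.npz',**{k:np.array(v) for k,v in c.items()}); pull(c)
grips(c,(318,345,140,210),92); print([np.round(tl(TU,x,51),1) for x in(-63,-21,21,63)])
yw=np.pi/2+TR[2]; x,y=tl(TR,138.8,0); print(x,y)
rows([(x,y,150,yw),(x,y,70,yw)],-.3,.045)
E
```

```text
t65.88 [561.2 -27.5 237.1] [ 3.142 -0.     1.594] F [-0. -0.  0.] gap21.2 f0.0
pull? [  6 239  58  18 814] tray x 137.8 y -0.3
red 37 326.8 192.8 world [435.6 141.4  92. ] tray [ -78.3 -119. ] z 90.5
yellow 34 326.0 179.4 world [477.2 142.9  92. ] tray [ -37.9 -129. ] z 90.6
green 27 325.5 165.8 world [519.4 143.5  92. ] tray [   2.8 -139.9] z 90.2
blue 36 324.7 152.7 world [560.5 145.2  92. ] tray [  42.8 -149.5] z 90.1
[array([435.4, 140.4]), array([477.4, 141.4]), array([519.4, 142.4]), array([561.4, 143.4])]
611.9089688822089 315.25780852485275
10
[[-0.3,0.043,0.007,0.011,-0.032],[-0.3,0.042,0.009,0.011,-0.031],[-0.3,0.042,0.01,0.011,-0.032],[-0.3,0.042,0.012,0.011,-0.031],[-0.3,0.041,0.012,0.011,-0.032],[-0.3,0.041,0.014,0.01,-0.031],[-0.3,0.04,0.016,0.011,-0.032],[-0.3,0.04,0.016,0.011,-0.031],[-0.3,0.0,0.0,0.04,-0.0],[-0.3,0.0,0.0,0.04,-0.0]]
```

All four grips read at their home positions. Now the cover goes back.

arm_command(plan=[[-0.3,0.043,0.007,0.011,-0.032],[-0.3,0.042,0.009,0.011,-0.031],[-0.3,0.042,0.01,0.011,-0.032],[-0.3,0.042,0.012,0.011,-0.031],[-0.3,0.041,0.012,0.011,-0.032],[-0.3,0.041,0.014,0.01,-0.031],[-0.3,0.04,0.016,0.011,-0.032],[-0.3,0.04,0.016,0.011,-0.031],[-0.3,0,0,0.04,0],[-0.3,0,0,0.04,0],[-0.3,0,0,0,0],[-0.3,0,0,0,0],[-0.3,0,0,0,0]])

```text
clock: 67.55
eef_pos: [613.1, 314.6, 72.0]
eef_rot: [3.138, -0.0, 1.847]
wrist_force: [0.9, 0.1, 0.5]
finger_gap: 33.0
finger_force: 0.0
```

```bash
python3 -c "
from h import *
tray(138.5,43.5,0)"
```

```text
t67.55 [613.1 314.6  72. ] [ 3.138 -0.     1.847] F [0.9 0.1 0.5] gap33.0 f0.0
tray local [139.81  -0.96] need dx 1.0 dy -1.3 dz 28.5 roll -0.001
```

arm_command(plan=[[-0.3,0,-0.001,0.012,0],[-0.3,0,0,0.012,0],[-0.3,0,0,0.003,0],[-0.3,0,0,0,0],[-0.9,0,0,0,0],[-0.9,0,0,0,0],[-0.9,0,0,0,0],[-0.9,0,0,0,0]], newtons=20)

```text
clock: 68.55
eef_pos: [611.5, 313.9, 43.0]
eef_rot: [3.141, -0.0, 1.847]
wrist_force: [-1.7, 0.1, 4.1]
finger_gap: 12.1
finger_force: 19.9
```

```bash
python3 -c "
from h import *
tray(37.3,43.5,0)"
```

```text
t68.55 [611.5 313.9  43. ] [ 3.141 -0.     1.847] F [-1.7  0.1  4.1] gap12.1 f19.9
tray local [138.06  -1.21] need dx 1.2 dy -100.8 dz -0.5 roll -0.001
```

arm_command(plan=[[-0.9,0,-0.004,0,0],[-0.9,0,-0.009,0,0],[-0.9,0,-0.013,0,0],[-0.9,0,-0.014,0,0],[-0.9,0,-0.014,0,0],[-0.9,0,-0.014,0,0],[-0.9,0,-0.013,0,0],[-0.9,0,-0.01,0,0],[-0.9,0,-0.007,0,0],[-0.9,0,-0.003,0,0],[-0.9,0,0,0,0],[-0.9,0,0,0,0]])

```text
clock: 70.05
eef_pos: [515.0, 286.6, 43.8]
eef_rot: [3.139, -0.0, 1.847]
wrist_force: [1.1, 0.9, 9.4]
finger_gap: 11.8
finger_force: 20.0
```

arm_command(plan=[[-0.4,0,0,0,0],[-0.4,0,0,0,0],[-0.4,0,0,-0.02,0],[-0.4,0,0,-0.05,0],[-0.4,0,0,-0.06,0],[-0.4,-0.05,0,-0.06,0],[-0.4,-0.05,0,0,0],[-0.4,-0.05,0,0,0],[-0.4,-0.05,0,0,0],[-0.4,-0.05,0,0,0],[-0.4,-0.05,0,0,0],[-0.4,0,0,0,0],[-0.4,0,0,0,0],[-0.4,0,0,0,0]])

```text
clock: 71.8
eef_pos: [593.1, 8.4, 220.6]
eef_rot: [-3.141, -0.0, 1.848]
wrist_force: [0.6, 0.2, -0.2]
finger_gap: 28.2
finger_force: 0.0
```

```bash
python3 - <<'E'
from h import *
st(); c=cam('top'); pull(c); grips(c,(318,345,140,210),92)
cv2.imwrite('pics/crop10.png',cv2.resize(c['img'][130:250,240:365],None,fx=5,fy=5,interpolation=cv2.INTER_CUBIC))
E
```

```text
t71.80 [593.1   8.4 220.6] [-3.141 -0.     1.848] F [ 0.6  0.2 -0.2] gap28.2 f0.0
pull? [   0    0   65   20 1046] tray x -100.6 y -0.8
pull? [  6 139  50  18 778] tray x 37.6 y -1.8
red 38 326.8 192.8 world [435.6 141.5  92. ] tray [ -78.3 -119. ] z 89.6
yellow 34 326.0 179.4 world [477.2 142.8  92. ] tray [ -37.9 -129. ] z 89.9
green 27 325.5 165.8 world [519.4 143.5  92. ] tray [   2.8 -139.9] z 90.2
blue 36 324.7 152.7 world [560.4 145.2  92. ] tray [  42.8 -149.5] z 89.3
```

View pics/crop10.png

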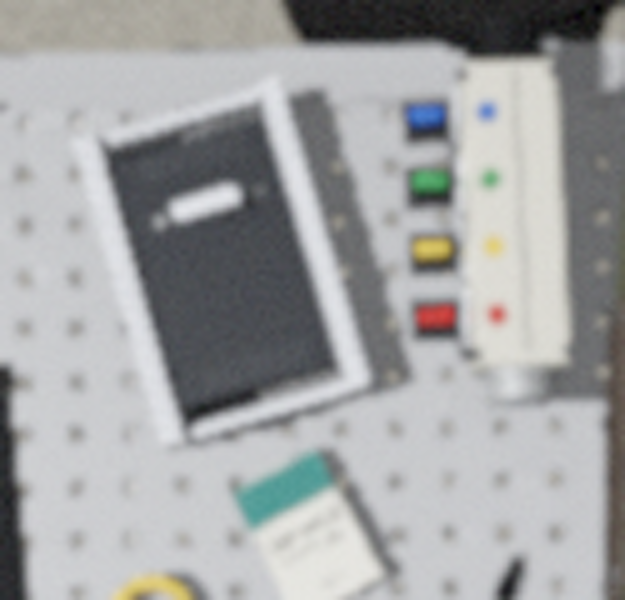

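The picture shows all four sliders home beside dots of their own colour (grips at about x = 430, y = 118, 182, 248 and 317) and the cover centred again. The arm is clear, so I'll hand in.

```bash
python3 -c "
from h import *
print(ticket.sign_off())"
```

```text
the job is handed in; nothing more can be done
None
```

All four sliders (red, yellow, green, blue) are fully home in their matching slots, the cover is centred over the tray again, and the job is handed in; no score came back, and the last camera check agreed.

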